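# Put away mirror-image stage brackets and rinse the brush at a microscope bench

### The job

The microscope's stage brackets have just been brushed clean: put every left-hand and right-hand bracket into its own tray (each tray shows the outline of its bracket on the plate beside it), lying flat on the tray floor with the fin up. Before or after that, rinse and put away the brush: lift the cap off the rinse pot and set it down on the bench, dip the tip of the brush well into the pot, stand the brush fully home in its stand, and then put the cap squarely back on the pot. Leave the dishes, the bottle and the tube rack where they are.

Things in the scene. Friction and masses are not known exactly. Their poses are not given: they have to be found in the camera images.
- left0_mid (a point): left-hand bracket, black plate, bare metal fin, 60 g, may be absent: bar 70 (x) x 28 x 6 mm lying flat, at its +x end a 24 x 24 x 6 mm toe jutting to +y (looking along the bar to the toe end, the toe points left; left and right are mirror images). On mid-bar a fin 30 (x) x 10 (y) mm, 6 to 52 mm above the underside, to grip across. Point: fin centre, 29 mm above the underside; z up
- left1_mid (a point): left-hand bracket, black plate, bare metal fin, 60 g, may be absent: bar 70 (x) x 28 x 6 mm lying flat, at its +x end a 24 x 24 x 6 mm toe jutting to +y (looking along the bar to the toe end, the toe points left; left and right are mirror images). On mid-bar a fin 30 (x) x 10 (y) mm, 6 to 52 mm above the underside, to grip across. Point: fin centre, 29 mm above the underside; z up
- left2_mid (a point): left-hand bracket, black plate, bare metal fin, 60 g, may be absent: bar 70 (x) x 28 x 6 mm lying flat, at its +x end a 24 x 24 x 6 mm toe jutting to +y (looking along the bar to the toe end, the toe points left; left and right are mirror images). On mid-bar a fin 30 (x) x 10 (y) mm, 6 to 52 mm above the underside, to grip across. Point: fin centre, 29 mm above the underside; z up
- tray_left_floor (a point): tray for left-hand brackets: fixed, pale, open, outside 130 (x) x 210 (y) x 18 mm high, walls and floor 4 mm. Point: centre of its inner floor, axes along its sides, z up. On its -x side (towards the robot) a white plate 85 x 110 mm bears the dark full-size outline of the left-hand bracket, seen from above. The two trays may change sides
- right0_mid (a point): right-hand bracket, black plate, bare metal fin, 60 g, may be absent: bar 70 (x) x 28 x 6 mm lying flat, at its +x end a 24 x 24 x 6 mm toe jutting to -y (looking along the bar to the toe end, the toe points right; left and right are mirror images). On mid-bar a fin 30 (x) x 10 (y) mm, 6 to 52 mm above the underside, to grip across. Point: fin centre, 29 mm above the underside; z up
- right1_mid (a point): right-hand bracket, black plate, bare metal fin, 60 g, may be absent: bar 70 (x) x 28 x 6 mm lying flat, at its +x end a 24 x 24 x 6 mm toe jutting to -y (looking along the bar to the toe end, the toe points right; left and right are mirror images). On mid-bar a fin 30 (x) x 10 (y) mm, 6 to 52 mm above the underside, to grip across. Point: fin centre, 29 mm above the underside; z up
- right2_mid (a point): right-hand bracket, black plate, bare metal fin, 60 g, may be absent: bar 70 (x) x 28 x 6 mm lying flat, at its +x end a 24 x 24 x 6 mm toe jutting to -y (looking along the bar to the toe end, the toe points right; left and right are mirror images). On mid-bar a fin 30 (x) x 10 (y) mm, 6 to 52 mm above the underside, to grip across. Point: fin centre, 29 mm above the underside; z up
- tray_right_floor (a point): tray for right-hand brackets: fixed, pale, open, outside 130 (x) x 210 (y) x 18 mm high, walls and floor 4 mm. Point: centre of its inner floor, axes along its sides, z up. On its -x side (towards the robot) a white plate 85 x 110 mm bears the dark full-size outline of the right-hand bracket, seen from above. The two trays may change sides
- pot_rim (a point): rinse pot: fixed, round, aluminium, 70 mm outside and 62 mm inside diameter, 60 mm high, inner floor 5 mm above the bench. This point is the centre of its mouth, z up. At the start its cap is on
- cap_knob (a point): loose cap of the rinse pot, 60 g: white disc 76 mm across and 5 mm thick, with a plug 52 mm across and 8 mm deep below and a knob 20 mm across and 40 mm high on top. Point: on the knob's axis, 26 mm above the disc's top, so 31 mm above the rim with the cap on the pot, 39 mm above the bench with the cap standing there. z up
- brush_grip (a point): loose cleaning brush, 116 mm long, 50 g, standing tip down in its stand: round white handle with two dark bands 24 mm across, 56 mm long; below it a rod 8 mm across, 40 mm long, then a brush head 10 mm across, 20 mm long. Point: the handle's centre, 88 mm above the tip; z runs from the tip up to the handle
- brush_tip (a point): lowest point of that brush's head, on its axis, 88 mm below the handle's centre; z as the brush
- stand_hole (a point): brush stand: fixed black block 56 x 56 x 70 mm with one upright hole 16 mm across and 65 mm deep, its mouth chamfered by 2 mm; this point is the centre of the mouth in its top face, z up. With the brush home, the handle's lower end rests on the block and the tip is 60 mm below this point
- dishes: bystander, to be left alone: stack of three flat round culture dishes, 88 mm across, 41 mm high; origin under its centre
- bottle: bystander, to be left alone: closed plastic bottle, 56 mm across, 120 mm high; origin under its centre
- tube_rack: bystander, to be left alone: aluminium tube rack, 70 x 190 x 60 mm with a few capped tubes standing up to 100 mm; origin under its centre
Mind the look-alikes: they are no part of the job. What is shaped like the part that bears right0_mid but pink is not meant.

How it is judged:
On the way, in this order (a step that is already met when the one before it is completed fails the run):
1. the cap is off the pot and set down on the bench (horizontal distance between cap_knob and pot_rim above 0.075 m and height (world z) of cap_knob below 0.05 m and contact force between the fingers and cap below 0.1 N), for 0.2 s.
2. the brush tip is inside the pot, at least 12 mm below its rim (horizontal distance between brush_tip and pot_rim below 0.031 m and z of brush_tip in the frame of pot_rim below -0.012 m), for 0.1 s.
3. the brush stands home in its stand, let go (horizontal distance between brush_tip and stand_hole below 0.008 m and z of brush_tip in the frame of stand_hole below -0.054 m and angle between brush_grip's own z axis and vertical below 0.12 rad and contact force between the fingers and brush below 0.1 N), for 0.2 s.
4. the cap is back on the pot (horizontal distance between cap_knob and pot_rim below 0.009 m and z of cap_knob in the frame of pot_rim below 0.036 m and angle between cap_knob's own z axis and vertical below 0.1 rad), for 0.2 s.
At the end, for the whole second after the job is handed in: Every bracket present rests flat (0.2 rad) on the floor of its own tray; the brush is home in its stand (tip 54 mm or more below the mouth, within 8 mm of its axis, upright within 0.12 rad); the cap is level on the pot (within 9 mm, 0.1 rad) (all of step 4 and x of left0_mid in the frame of tray_left_floor between -0.06 and 0.06 m and y of left0_mid in the frame of tray_left_floor between -0.1 and 0.1 m and z of each of left0_mid, left1_mid, left2_mid in the frame of tray_left_floor below 0.036 m and angle between each of left0_mid, left1_mid, left2_mid, right0_mid, right1_mid, right2_mid's own z axis and vertical below 0.2 rad and linear speed of each of left0, left1, left2, right0, right1, right2 below 0.02 m/s and x of left1_mid in the frame of tray_left_floor between -0.06 and 0.06 m and y of left1_mid in the frame of tray_left_floor between -0.1 and 0.1 m and x of left2_mid in the frame of tray_left_floor between -0.06 and 0.06 m and y of left2_mid in the frame of tray_left_floor between -0.1 and 0.1 m and x of right0_mid in the frame of tray_right_floor between -0.06 and 0.06 m and y of right0_mid in the frame of tray_right_floor between -0.1 and 0.1 m and z of each of right0_mid, right1_mid, right2_mid in the frame of tray_right_floor below 0.036 m and x of right1_mid in the frame of tray_right_floor between -0.06 and 0.06 m and y of right1_mid in the frame of tray_right_floor between -0.1 and 0.1 m and x of right2_mid in the frame of tray_right_floor between -0.06 and 0.06 m and y of right2_mid in the frame of tray_right_floor between -0.1 and 0.1 m and horizontal distance between brush_tip and stand_hole below 0.008 m and z of brush_tip in the frame of stand_hole below -0.054 m and angle between brush_grip's own z axis and vertical below 0.12 rad); the robot touches nothing.
It fails at once if the dishes is displaced by more than 30 mm (distance of dishes from where it was at the start of the episode above 0.03 m).
It fails at once if the bottle is displaced by more than 30 mm (distance of bottle from where it was at the start of the episode above 0.03 m).
It fails at once if the tube rack is displaced by more than 30 mm (distance of tube_rack from where it was at the start of the episode above 0.03 m).
Of left0, right0, left1, right1, left2, right2 only 4 to 6 are there at a start; the rules pass over those that are not, and their reading is None.
At some moment in a run one of left0, right0, left1, right1, left2, right2 may be knocked a few centimetres aside while the robot is not near it.
It also fails if it takes over 210 s, if anything falls off the work surface, if the arm or the gripper's body presses on something with over 40 N, if the wrist force passes 120 N, or if a joint passes its speed limit or range.

### The arm

A 6-joint arm with a two-finger parallel gripper is mounted at the origin on the work surface. World frame = base frame: x ahead of the robot, y to its left, z up, the work surface at z = 0. Lengths are in m, angles in rad, forces in N, time in s.
With the tool pointing down it reaches from about 0.25 to 0.725 m from the base axis. Payload 9.7 kg.
Tool frame: the origin (TCP) lies between the finger pads; the fingertips stand 19 mm ahead of it and the grasp point (between the pads) is the TCP (r.tcp_to_tips is the distance from the TCP to the fingertips, in m); y points along the fingers, z is the direction in which the jaws open and shut, and the axes are right-handed (so a half turn about y gives the same grasp; the last joint's range is limited). The gripper opens to 85 mm and grips with 20 to 120 N. Pads are 22 mm wide; open, the fingers measure 114 mm over their backs; the gripper's body (76 mm by 85 mm) begins 54 mm behind the grasp point. The pads swing forward as they close: fully open they stand 13 mm farther back than shut.
Start: joints at [0, 0.087, 0.176, 1.66, 0, 1.571], TCP at [0.55, -0, 0.25] pointing down, gripper open.
Joint ranges: [-3.13, 3.13], [-0.85, 1.81], [-1.15, 1.24], [-2.2, 2.28], [-1.44, 1.52], [-3.14, 3.14]. Speed limits (rad/s): [2.22, 2.22, 2.57, 3.14, 3.14, 3.14].

### API

Orientations are given as a unit quaternion [x, y, z, w].
In Python, from plant import monitor, get_image, camera_info, r gives the robot as it stands.
- The arm moves only by the tool jog_arm, never from a script. Its argument "deltas" is a list of rows, each a list of 3 entries, a list of its own where there are three numbers: the turn, a rotation vector about the tool's x, y, z each as a share of 8 degrees, from -1 to 1, then the shift along the tool's x, y, z each as a share of 4 cm, from -1 to 1, then the gripper's target within -1 to 1 (shut at 1, half-way at 0, fully open at -1). A call has 1 to 8 rows; each row shifts and turns the commanded pose from where the row before left it, along the tool's axes as they then stand; what a row does not reach is not made up. A row lasts 1/8 s, in which the tool goes at most 62.5 mm and 10.7 degrees, less where a joint would pass 70% of its speed; a pose out of reach is approached as far as the arm can. A call with a number of a shift or a turn outside -1 to 1 is refused whole. A call with a gripper value outside its range is refused whole. The fingers move at their own pace and stop on an object; the grip force is fixed at half the most. Time passes only in rows, so rows that do not move let the fingers close. It gives the time, the measured TCP pose, the force and the opening at its end, in the units of the state.
- monitor.sense(): the state, without advancing time (a new reading comes with each control period).
- get_image(name): name is "scene" or "side" or "wrist"; returns (picture, depth): 400x640x3 uint8, red, green, blue; 400x640 float32, m along the optical axis (not along the pixel's ray), 0 where there is no reading.
- camera_info(name): a dict with "K" (3x3 intrinsics, pixels), "k1" (the pictures are not rectified: a ray, as slopes to the right and down, at radius r is drawn at 1 + k1 r^2 times it, then the intrinsics apply), "R" (3x3) and "t" (3): a world point X has camera coordinates R X + t; the wrist camera has in their place "mount" (4x4, takes a point from camera to tool coordinates, whose origin is the TCP and whose axes are the tool frame's). Camera axes: x right, y down, z forward; pixel columns grow to the right and rows downward; lengths in m; the calibration is good to about 2 mm. A picture is of the moment at which its call begins: read the wrist's pose just before it. camera_info takes no time and is no camera call.
- r.job_done(): hands the job in, once; it reports no verdict.
The state is a dict: "time_s": time; "q": joint angles; "joint_vel": joint speeds; "tau": joint torques, N m; "tcp_pos": TCP position; "ee_rot": TCP orientation; "wrist_force": force on the tool from outside, world axes, zero at the start; "torque": the same for the moment, N m; "grip_width": opening from 0.0 (shut) to 1.0 (fully open).
Only numpy, scipy, OpenCV 4.12 (cv2) and the standard library are available. Lean on these libraries where they do the work, as an engineer would, in place of code of your own. Each camera call takes 0.05 s, during which the arm holds its last target.

## Working session

There is one attempt and no reset: what is moved stays moved. The work goes in short steps, Python scripts to look and compute and a tool call to move; the robot and the scene stay as the last step left them, time stands still between calls to the robot, and variables do not carry over. Pictures are saved under pics/ and viewed, and the job is handed in when it is done.

Besides the shell and the picture viewer there is one more tool, called after "Request:" as name(argument=value, ...), one argument or row to a line, values as JSON. jog_arm: Moves the arm, as the interface text tells. Its arguments: {"type":"object","properties":{"deltas":{"type":"array","items":{"type":"array"}}},"required":["deltas"]}

```bash
ls; mkdir -p pics; python3 - <<'E'
from plant import monitor, get_image, camera_info, r
import cv2,numpy as np
print(monitor.sense())
for n in ["scene","side","wrist"]:
    im,d=get_image(n); np.savez(f"pics/{n}0.npz",im=im,d=d)
    cv2.imwrite(f"pics/{n}0.png",im[:,:,::-1]); print(n,camera_info(n))
print(r.tcp_to_tips)
E
```

```text
pics
{'time_s': 0.0, 'q': array([-1.75691744e-05,  8.74443327e-02,  1.75102811e-01,  1.65977288e+00,
       -7.06611506e-06,  1.57081549e+00]), 'joint_vel': array([-0.00019871, -0.00020859,  0.00104122, -0.00069349, -0.00095516,
       -0.00187392]), 'tau': array([ 7.68234549e-04, -5.20392072e+01,  4.64802504e+01,  1.63646933e-02,
        2.23589603e-05, -6.77332673e-05]), 'tcp_pos': array([ 5.49795382e-01, -1.15390376e-05,  2.49575622e-01]), 'ee_rot': array([-0.500322  ,  0.50033683, -0.49968132,  0.49965942]), 'wrist_force': array([-0.39164434, -0.09800379, -0.82377494]), 'torque': array([-0.02079907,  0.01705118, -0.04239231]), 'grip_width': 1.0018385038640618}
scene {'K': array([[462.06950712,   0.        , 321.31195611],
       [  0.        , 462.06950712, 203.73414518],
       [  0.        ,   0.        ,   1.        ]]), 'k1': -0.07895299036972205, 'R': array([[ 0.2749462 ,  0.96141628,  0.00912832],
       [ 0.80990346, -0.22647917, -0.54107631],
       [-0.5181322 ,  0.15615994, -0.84092396]]), 't': array([-0.24660866, -0.4241182 ,  1.7476942 ])}
side {'K': array([[508.71342
[... 222 characters left out ...]
     [-0.08800384, -0.52935234, -0.84382547],
       [ 0.14271021,  0.83167347, -0.53661255]]), 't': array([-0.58871456,  0.17363869,  1.40650395])}
wrist {'K': array([[293.24761615,   0.        , 321.70195102],
       [  0.        , 293.24761615, 199.35389276],
       [  0.        ,   0.        ,   1.        ]]), 'k1': 0.011396717490379878, 'mount': array([[ 1.25457476e-03,  9.54403860e-01,  2.98515824e-01,
        -7.50498793e-02],
       [-7.74185838e-04, -2.98515042e-01,  9.54404616e-01,
        -1.24118013e-01],
       [ 9.99998913e-01, -1.42847866e-03,  3.64376516e-04,
        -2.90222347e-04],
       [ 0.00000000e+00,  0.00000000e+00,  0.00000000e+00,
         1.00000000e+00]])}
0.019
```

View pics/scene0.png

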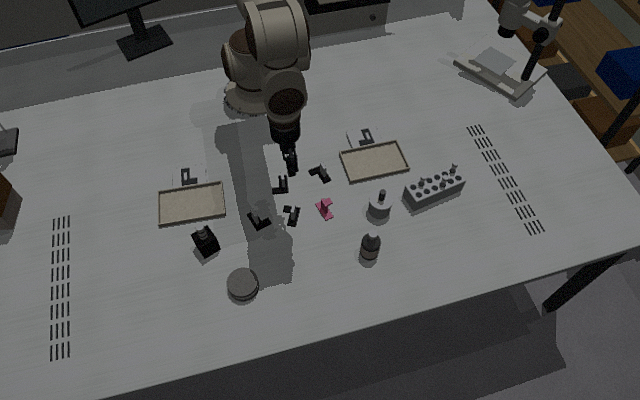

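View pics/side0.png

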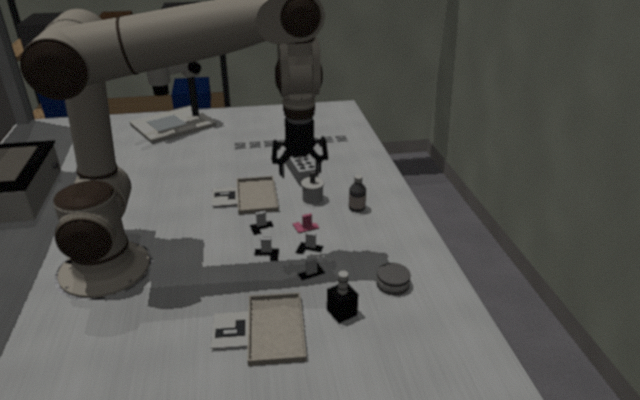

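View pics/wrist0.png

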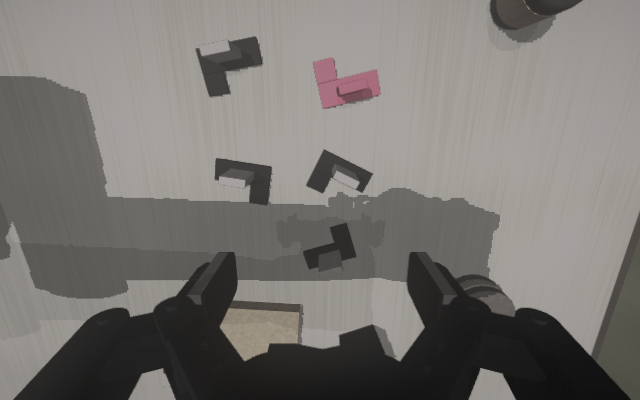

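The scene picture shows four black brackets around (281,184), (320,173), (260,220) and (292,213), and the pink look-alike at (325,208). The pot with its cap is at (380,207), the brush in its stand at (206,238), the trays at (192,203) and (375,160), the bottle at (370,248), the dishes at (242,284) and the rack at (435,187). Next I'll build a top-down map.

```bash
cat > h.py <<'E'
import numpy as np, cv2
from scipy.spatial.transform import Rotation as Rot
from plant import monitor, get_image, camera_info, r
def cloud(name, d, pose=None):
    ci=camera_info(name); K=ci['K']; 
    v,u=np.mgrid[0:400,0:640]
    xd=(u-K[0,2])/K[0,0]; yd=(v-K[1,2])/K[1,1]
    rd=np.hypot(xd,yd); rr=rd.copy()
    for _ in range(20): rr=rd/(1+ci['k1']*rr**2)
    s=np.where(rd>0,rr/np.maximum(rd,1e-9),1)
    P=np.stack([xd*s*d,yd*s*d,d],-1)
    if name=='wrist':
        p,q=pose; M=ci['mount']
        P=P@M[:3,:3].T+M[:3,3]
        P=P@Rot.from_quat(q).as_matrix().T+p
    else:
        P=(P-ci['t'])@ci['R']
    P[d<=0]=np.nan
    return P
def shot(name,tag):
    s=monitor.sense(); im,d=get_image(name)
    cv2.imwrite(f"pics/{tag}.png",im[:,:,::-1])
    np.savez(f"pics/{tag}.npz",im=im,d=d,p=s['tcp_pos'],q=s['ee_rot'])
    return im,cloud(name,d,(s['tcp_pos'],s['ee_rot'])),s
def ortho(im,P,x0,x1,y0,y1,res=0.001,zmax=0.2):
    """top view: rows = -x, cols = -y ... image up = +x, left=+y"""
    H=int((x1-x0)/res);W=int((y1-y0)/res)
    out=np.zeros((H,W,3),np.uint8); z=np.full((H,W),-1.)
    ok=np.isfinite(P[...,0])&(P[...,2]<zmax)
    p=P[ok];c=im[ok]
    i=((x1-p[:,0])/res).astype(int); j=((y1-p[:,1])/res).astype(int)
    m=(i>=0)&(i<H)&(j>=0)&(j<W); i,j,p,c=i[m],j[m],p[m],c[m]
    o=np.argsort(p[:,2]); out[i[o],j[o]]=c[o]; z[i[o],j[o]]=p[o,2]
    return out,z
E
python3 - <<'E'
from h import *
for n in ["scene","side","wrist"]:
    f=np.load(f"pics/{n}0.npz")
    P=cloud(n,f['d'],(np.array([.5498,0,.2496]),np.array([-0.500322,0.50033683,-0.49968132,0.49965942])))
    o,z=ortho(f['im'],P,0.2,0.8,-0.4,0.4,0.002 if n!='wrist' else 0.001)
    o=cv2.resize(o,(800,600),interpolation=cv2.INTER_NEAREST)
    cv2.imwrite(f"pics/ortho_{n}.png",o[:,:,::-1])
    if n=='scene':
        for u,v in [(281,184),(320,173),(260,220),(325,208),(380,207),(206,238),(192,203),(375,160),(370,248),(242,284),(435,187),(100,300)]: print(u,v,P[v,u].round(3))
f=np.load("pics/scene0.npz")
cv2.imwrite("pics/crop1.png",cv2.resize(f['im'][120:310,140:340],(800,760//1),interpolation=cv2.INTER_CUBIC)[:600,:,::-1])
E
```

```text
281 184 [ 0.449 -0.009  0.011]
320 173 [0.441 0.126 0.012]
260 220 [ 0.564 -0.103  0.01 ]
325 208 [0.595 0.098 0.042]
380 207 [0.651 0.254 0.066]
206 238 [ 0.619 -0.267  0.072]
192 203 [ 0.438 -0.3    0.001]
375 160 [0.436 0.321 0.008]
370 248 [0.779 0.176 0.077]
242 284 [ 0.772 -0.195  0.038]
435 187 [0.626 0.447 0.063]
100 300 [ 0.696 -0.601  0.   ]
```

View pics/crop1.png

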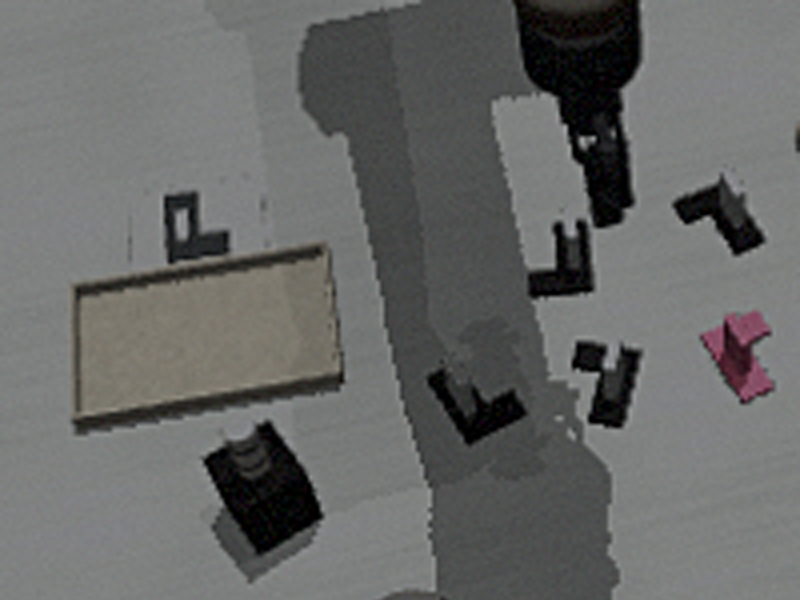

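View pics/ortho_wrist.png

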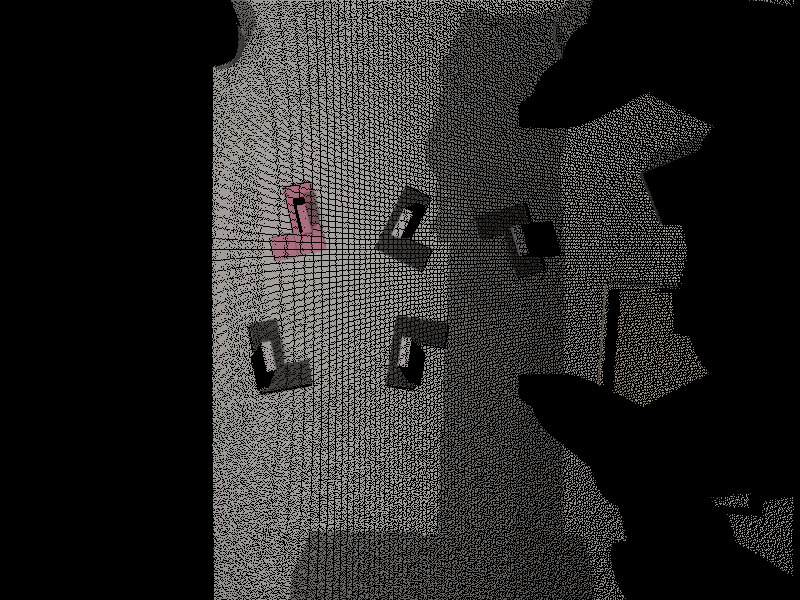

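View pics/ortho_side.png

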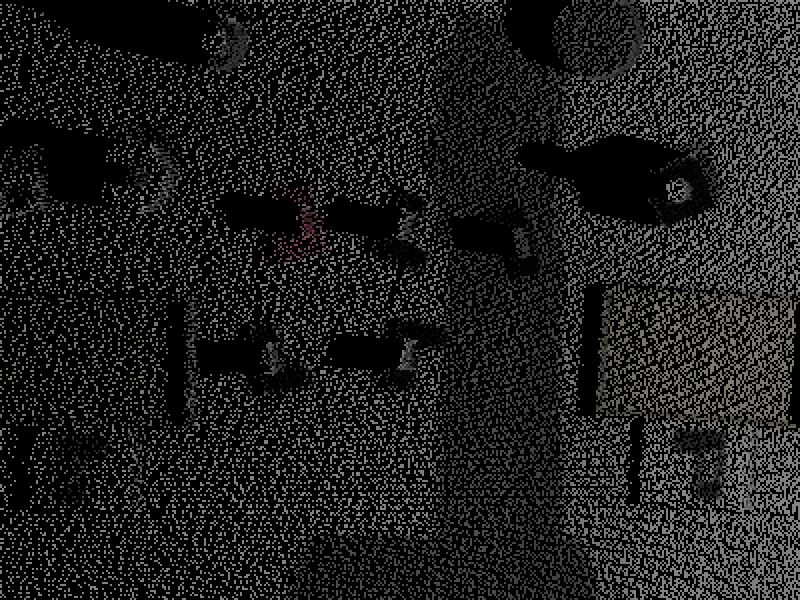

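View pics/ortho_scene.png

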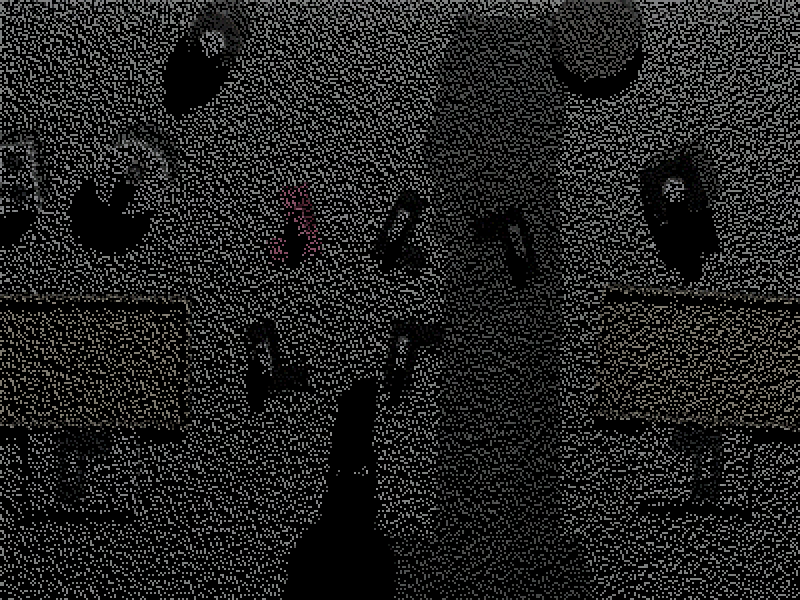

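The top view (up is +x, left is +y) gives: A at ortho (262,355), C at (405,230) and D at (518,240), which look left-handed, and B at (405,355), which looks right-handed. I'll enlarge the outlines and brackets to confirm, and measure everything.

```bash
python3 - <<'E'
from h import *
Ps=[];Cs=[]
for n in ["scene","side","wrist"]:
    f=np.load(f"pics/{n}0.npz")
    P=cloud(n,f['d'],(np.array([.5498,0,.2496]),np.array([-0.500322,0.50033683,-0.49968132,0.49965942])))
    m=np.isfinite(P[...,0]); Ps.append(P[m]);Cs.append(f['im'][m])
    p=Ps[-1]; b=p[(abs(p[:,1])<0.2)&(p[:,0]>.4)&(p[:,0]<.75)&(abs(p[:,2])<.015)]
    print(n,'bench z',np.median(b[:,2]),b[:,2].std())
    for nm,(x,y) in dict(A=(.445,.138),B=(.445,-.005),C=(.575,-.003),D=(.56,-.118),pink=(.58,.1)).items():
        q=p[(np.hypot(p[:,0]-x,p[:,1]-y)<.045)&(p[:,2]>.042)&(p[:,2]<.06)]
        if len(q)<8: print(nm,len(q));continue
        rc=cv2.minAreaRect((q[:,:2]*1000).astype(np.float32)); print(nm,len(q),np.round(rc[0],1),np.round(rc[1],1),round(rc[2],1),'z95',np.percentile(q[:,2],[50,90]).round(4))
    def cl(nm,x,y,rad,z0,z1):
        q=p[(np.hypot(p[:,0]-x,p[:,1]-y)<rad)&(p[:,2]>z0)&(p[:,2]<z1)]
        if len(q)<5: return
        print(nm,len(q),'mean',q.mean(0).round(4),'mn',q.min(0).round(4),'mx',q.max(0).round(4))
    cl('knob top',.645,.255,.05,.097,.11); cl('brush top',.61,-.27,.05,.118,.135)
    cl('capdisc',.645,.255,.05,.061,.069); cl('standtop',.61,-.27,.05,.066,.076)
    cl('bottle',.78,.18,.06,.112,.13); cl('dishes',.77,-.195,.06,.037,.045)
    cl('rack',.626,.447,.15,.055,.064); 
    cl('trayL',.43,.32,.14,.013,.022); cl('trayR',.43,-.32,.14,.013,.022)
fs=np.load("pics/scene0.npz")['im']; fw=np.load("pics/wrist0.npz")['im']
a=[cv2.resize(fs[120:200,335:415],(390,290),interpolation=cv2.INTER_CUBIC),cv2.resize(fs[155:235,150:230],(390,290),interpolation=cv2.INTER_CUBIC)]
b=cv2.resize(fw[20:290,170:400],(500,587))
cv2.imwrite("pics/crop2.png",np.hstack(a)[:,:,::-1]); cv2.imwrite("pics/crop3.png",b[:,:,::-1])
E
```

```text
scene bench z 0.001579610266702966 0.003115794442381496
A 37 [441.  134.7] [31.7 11.2] 8.7 z95 [0.052  0.0564]
B 31 [446.6  -0.7] [ 9.4 33.2] 77.5 z95 [0.052  0.0562]
C 39 [574.7   1.2] [10.4 34. ] 64.8 z95 [0.0519 0.0554]
D 38 [ 559.1 -116.6] [33.3 10. ] 15.8 z95 [0.0518 0.0567]
pink 40 [580.1  99.3] [31.2 11.9] 11.5 z95 [0.0512 0.0554]
knob top 33 mean [0.6245 0.2671 0.1046] mn [0.6144 0.2572 0.0971] mx [0.6316 0.2749 0.1094]
brush top 52 mean [ 0.6113 -0.274   0.1256] mn [ 0.5983 -0.2837  0.119 ] mx [ 0.6218 -0.2639  0.1308]
capdisc 238 mean [0.6314 0.2624 0.0659] mn [0.596  0.2305 0.0611] mx [0.6605 0.3016 0.069 ]
standtop 241 mean [ 0.6143 -0.2736  0.0708] mn [ 0.5749 -0.3078  0.066 ] mx [ 0.6466 -0.2412  0.0758]
bottle 71 mean [0.7586 0.1868 0.1208] mn [0.7439 0.1749 0.1122] mx [0.7689 0.1994 0.1273]
dishes 660 mean [ 0.7663 -0.1944  0.0412] mn [ 0.7197 -0.2381  0.0371] mx [ 0.8101 -0.1509  0.045 ]
rack 787 mean [0.6137 0.4485 0.061 ] mn [0.5597 0.297  0.0551] mx [0.658  0.5572 0.064 ]
trayL 699 mean [0.3843 0.3187 0.0169] mn [0.2906 0.2104 0.013 ] mx [0.5076 0.4238 0.022 ]
tra
[... 1140 characters left out ...]
4] mn [0.2902 0.1963 0.013 ] mx [0.5041 0.4192 0.0217]
trayR 1112 mean [ 0.3843 -0.3126  0.0158] mn [ 0.2917 -0.4164  0.013 ] mx [ 0.5138 -0.1967  0.0217]
wrist bench z 0.0006584622961516851 0.001936295241433291
A 420 [443.9 131.3] [29.9 10.2] 10.7 z95 [0.052  0.0531]
B 295 [448.1  -4.7] [10.3 29.5] 80.9 z95 [0.0522 0.0533]
C 270 [576.5  -2.4] [10.2 30. ] 64.0 z95 [0.0523 0.0533]
D 264 [ 559.6 -119.8] [29.7 10.6] 15.8 z95 [0.0521 0.0533]
pink 313 [581.   95.4] [29.9  9.8] 13.1 z95 [0.0524 0.0535]
dishes 721 mean [ 0.7784 -0.1697  0.0414] mn [ 0.7425 -0.1939  0.037 ] mx [ 0.8064 -0.1528  0.0439]
trayR 446 mean [ 0.4576 -0.2196  0.0171] mn [ 0.2935 -0.347   0.013 ] mx [ 0.5149 -0.198   0.0211]
```

View pics/crop2.png

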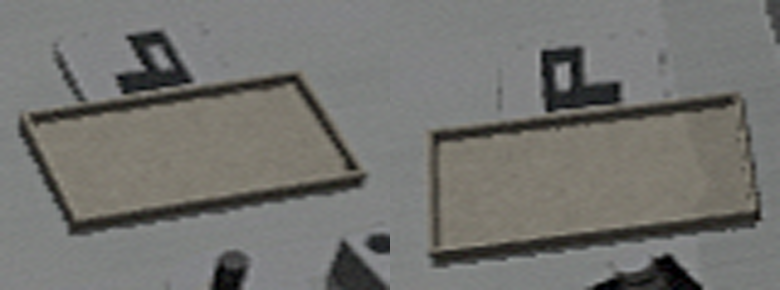

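View pics/crop3.png

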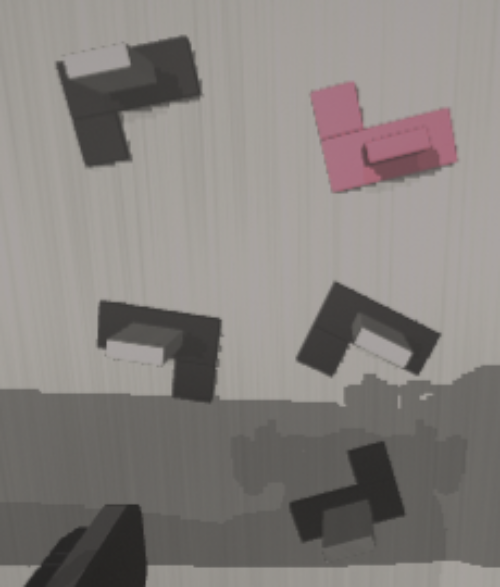

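The outline crops show the +y tray's toe pointing to -y, so that is the right-hand tray, and the -y tray's toe pointing to +y, so that is the left-hand tray. In the wrist crop, A (125,95), C (370,330) and D (350,500) are left-hand. B (160,345) is right-hand. The pink one at (385,135) is the right-hand look-alike and stays where it is. I'll start with the cap.

```bash
cat >> h.py <<'E'
def plan(pos,yaw=None,R1=None):
    """yaw: world angle (deg) of jaw axis (mod 180), tool down. prints turn in units, then shift in units after turn"""
    s=monitor.sense(); R0=Rot.from_quat(s['ee_rot']).as_matrix(); p=s['tcp_pos']
    cur=np.degrees(np.arctan2(R0[1,2],R0[0,2]))
    best=None
    if yaw is None: yaw=cur
    d=(yaw-cur+90)%180-90
    for dd in (d,d-180 if d>0 else d+180):
        a=np.radians(cur+dd); z=np.array([np.cos(a),np.sin(a),0]); y=np.array([0,0,-1.]); x=np.cross(y,z)
        T=np.stack([x,y,z],1); rv=Rot.from_matrix(R0.T@T).as_rotvec()
        sh=T.T@(np.array(pos)-p)
        print('yaw cur %.1f turn %.1f: turn units'%(cur,dd),(np.degrees(rv)/8).round(2),'| shift units',(sh/.04).round(3),'q6 %.2f'%s['q'][5])
    print('p',p.round(4),'t',round(s['time_s'],2),'F',s['wrist_force'].round(1),'g',round(s['grip_width'],3))
E
python3 - <<'E'
from h import *
s=monitor.sense();print(Rot.from_quat(s['ee_rot']).as_matrix().round(3))
plan([.60,.264,.25])
E
```

```text
[[-0.    -0.001  1.   ]
 [-1.     0.    -0.   ]
 [-0.    -1.    -0.001]]
yaw cur -0.0 turn 0.0: turn units [ 0.01 -0.   -0.  ] | shift units [-6.600e+00 -6.000e-03  1.254e+00] q6 1.57
yaw cur -0.0 turn 180.0: turn units [0.00e+00 2.25e+01 1.00e-02] | shift units [ 6.600e+00 -6.000e-03 -1.254e+00] q6 1.57
p [ 0.5499 -0.      0.2497] t 0.15 F [ 0.2 -0.3  1.2] g 0.995
```

Request:
jog_arm(
  deltas=[
    [[0, 0, 0], [-1, 0, 0.2], -1],
    [[0, 0, 0], [-1, 0, 0.2], -1],
    [[0, 0, 0], [-1, 0, 0.2], -1],
    [[0, 0, 0], [-1, 0, 0.2], -1],
    [[0, 0, 0], [-1, 0, 0.2], -1],
    [[0, 0, 0], [-1, 0, 0.25], -1],
    [[0, 0, 0], [-0.6, 0, 0], -1],
    [[0, 0, 0], [0, 0, 0], -1],
  ],
)

```text
time_s: 1.15
tcp_pos: [0.5996, 0.2652, 0.2496]
ee_rot: [0.501, -0.5, 0.499, -0.5]
wrist_force: [1.3, -0.2, 0.3]
grip_width: 1.003
```

```bash
cat >> h.py <<'E'
def knob(P,x,y,z0,z1,rad=.05):
    p=P[np.isfinite(P[...,0])]
    q=p[(np.hypot(p[:,0]-x,p[:,1]-y)<rad)&(p[:,2]>z0)&(p[:,2]<z1)]
    if len(q)<6: print('few',len(q)); return None
    c,rr=cv2.minEnclosingCircle((q[:,:2]*1000).astype(np.float32)); print(len(q),'mec',np.round(c,1),round(rr,1),'med',np.median(q,0).round(4))
    return q
E
python3 - <<'E'
from h import *
im,P,s=shot('wrist','w1'); print(s['tcp_pos'].round(4))
knob(P,.6235,.264,.098,.112); knob(P,.6235,.264,.061,.07)
E
```

```text
[0.5996 0.2652 0.2496]
346 mec [624.8 264.7] 9.9 med [0.6244 0.2657 0.1054]
3274 mec [624.7 264.2] 38.1 med [0.6233 0.2691 0.0656]
```

View pics/w1.png

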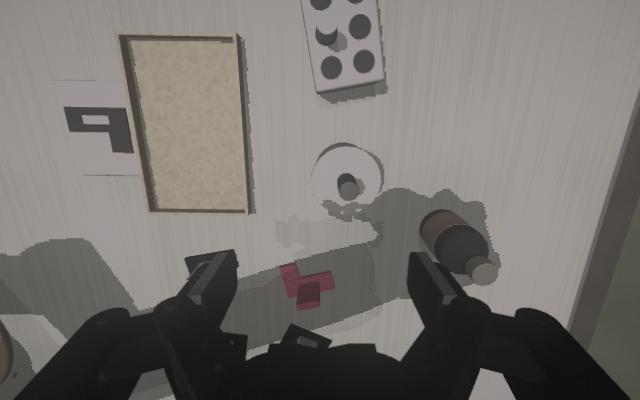

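The wrist view shows the cap's knob at (347,187), the bottle at (465,245), the rack at the top, and the right-hand tray with its outline at left.

```bash
python3 - <<'E'
from h import *
f=np.load('pics/w1.npz'); P=cloud('wrist',f['d'],(f['p'],f['q']))
p=P[np.isfinite(P[...,0])]
q=p[(p[:,2]>.0135)&(p[:,2]<.022)&(p[:,0]>.34)&(p[:,0]<.54)&(p[:,1]>.17)&(p[:,1]<.45)]
print(len(q),cv2.minAreaRect((q[:,:2]*1000).astype(np.float32)))
plan([.625,.2645,.125]); plan([.625,.2645,.091])
E
```

```text
3875 ((422.8848876953125, 313.137939453125), (210.79177856445312, 165.92300415039062), 89.11782836914062)
yaw cur 0.1 turn 0.0: turn units [0.01 0.   0.  ] | shift units [-0.009  3.124  0.633] q6 1.98
yaw cur 0.1 turn 180.0: turn units [ 1.00e-02 -2.25e+01 -1.00e-02] | shift units [ 0.009  3.124 -0.633] q6 1.98
p [0.5997 0.2641 0.25  ] t 1.2 F [ 0.7 -0.6  0.5] g 1.001
yaw cur 0.1 turn 0.0: turn units [0.01 0.   0.  ] | shift units [-0.009  3.974  0.633] q6 1.98
yaw cur 0.1 turn 180.0: turn units [ 1.00e-02 -2.25e+01 -1.00e-02] | shift units [ 0.009  3.974 -0.633] q6 1.98
p [0.5997 0.2641 0.25  ] t 1.2 F [ 0.7 -0.6  0.5] g 1.001
```

Request:
jog_arm(
  deltas=[
    [[0, 0, 0], [0, 0, 0.63], -1],
    [[0, 0, 0], [0, 1, 0], -1],
    [[0, 0, 0], [0, 1, 0], -1],
    [[0, 0, 0], [0, 1, 0], -0.3],
    [[0, 0, 0], [0, 0.6, 0], -0.2],
    [[0, 0, 0], [0, 0.37, 0], -0.2],
    [[0, 0, 0], [0, 0, 0], -0.2],
    [[0, 0, 0], [0, 0, 0], -0.2],
  ],
)

```text
time_s: 2.2
tcp_pos: [0.6258, 0.2639, 0.093]
ee_rot: [-0.499, 0.5, -0.5, 0.501]
wrist_force: [0.2, 0.1, 1.0]
grip_width: 0.6
```

```bash
python3 - <<'E'
from h import *
plan([.625,.2645,.091]); shot('wrist','w2'); plan([.625,.2645,.091])
E
```

```text
yaw cur -0.0 turn 0.0: turn units [-0.01  0.   -0.  ] | shift units [-0.015  0.051 -0.019] q6 1.97
yaw cur -0.0 turn 180.0: turn units [-1.00e-02 -2.25e+01  2.00e-02] | shift units [0.015 0.051 0.019] q6 1.97
p [0.6258 0.2639 0.093 ] t 2.2 F [0.2 0.1 1. ] g 0.6
yaw cur -0.0 turn 0.0: turn units [-0.01  0.   -0.01] | shift units [-0.011  0.054 -0.021] q6 1.97
yaw cur -0.0 turn 180.0: turn units [-1.00e-02 -2.25e+01  2.00e-02] | shift units [0.011 0.054 0.021] q6 1.97
p [0.6258 0.2641 0.0932] t 2.25 F [ 0.5  0.1 -0. ] g 0.599
```

View pics/w2.png

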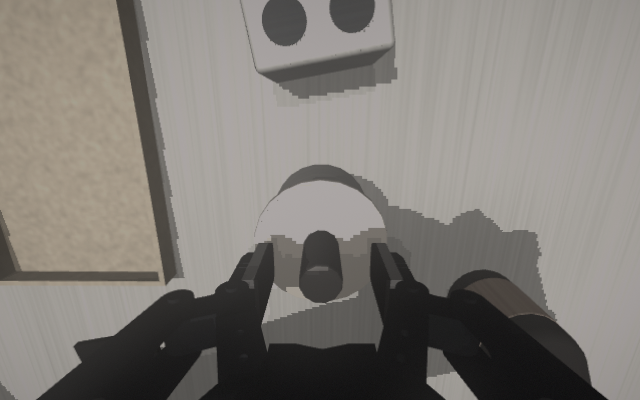

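The knob at (321,268) sits centred between the pads. I'll close and lift.

Request:
jog_arm(
  deltas=[
    [[0, 0, 0], [0, 0.05, 0], 1],
    [[0, 0, 0], [0, 0, 0], 1],
    [[0, 0, 0], [0, 0, 0], 1],
    [[0, 0, 0], [0, 0, 0], 1],
    [[0, 0, 0], [0, 0, 0], 1],
    [[0, 0, 0], [0, -0.3, 0], 1],
    [[0, 0, 0], [0, -0.7, 0], 1],
    [[0, 0, 0], [0, -0.5, 0], 1],
  ],
)

```text
time_s: 3.25
tcp_pos: [0.6252, 0.264, 0.1509]
ee_rot: [-0.5, 0.5, -0.5, 0.5]
wrist_force: [-0.1, -0.5, -1.5]
grip_width: 0.214
```

```bash
python3 - <<'E'
from h import *
shot('wrist','w3'); plan([.68,.06,.13]); plan([.68,.06,.04])
E
```

```text
yaw cur 0.0 turn 0.0: turn units [-0.03  0.   -0.01] | shift units [5.107 0.597 1.353] q6 1.97
yaw cur 0.0 turn 180.0: turn units [-2.00e-02 -2.25e+01  4.00e-02] | shift units [-5.107  0.597 -1.353] q6 1.97
p [0.6259 0.2643 0.1539] t 3.3 F [-1.4 -0.   2.4] g 0.215
yaw cur 0.0 turn 0.0: turn units [-0.03  0.   -0.01] | shift units [5.107 2.847 1.353] q6 1.97
yaw cur 0.0 turn 180.0: turn units [-2.00e-02 -2.25e+01  4.00e-02] | shift units [-5.107  2.847 -1.353] q6 1.97
p [0.6259 0.2643 0.1539] t 3.3 F [-1.4 -0.   2.4] g 0.215
```

View pics/w3.png

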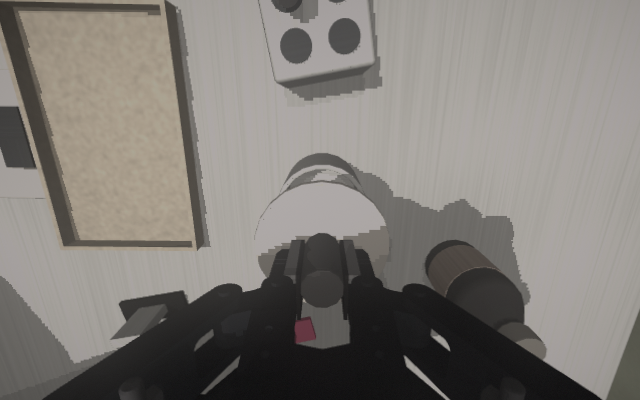

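Request:
jog_arm(
  deltas=[
    [[0, 0, 0], [1, 0, 0.2], 1],
    [[0, 0, 0], [1, 0, 0.25], 1],
    [[0, 0, 0], [1, 0, 0.3], 1],
    [[0, 0, 0], [1, 0, 0.3], 1],
    [[0, 0, 0], [1, 0.6, 0.3], 1],
    [[0, 0, 0], [0.1, 1, 0], 1],
    [[0, 0, 0], [0, 0.7, 0], 1],
    [[0, 0, 0], [0, 0, 0], 1],
  ],
)

```text
time_s: 4.3
tcp_pos: [0.6775, 0.0596, 0.0546]
ee_rot: [0.501, -0.501, 0.499, -0.498]
wrist_force: [-1.5, -0.1, -0.2]
grip_width: 0.218
```

```bash
python3 - <<'E'
from h import *
plan([.68,.06,.041])
E
```

```text
yaw cur -0.0 turn 0.0: turn units [0.04 0.   0.  ] | shift units [-0.009  0.339  0.063] q6 1.66
yaw cur -0.0 turn 180.0: turn units [ 1.00e-02 -2.25e+01 -6.00e-02] | shift units [ 0.009  0.339 -0.063] q6 1.66
p [0.6775 0.0596 0.0546] t 4.3 F [-1.5 -0.1 -0.2] g 0.218
```

Request:
jog_arm(
  deltas=[
    [[0, 0, 0], [0, 0.2, 0], 1],
    [[0, 0, 0], [0, 0.17, 0], 1],
    [[0, 0, 0], [0, 0, 0], 1],
    [[0, 0, 0], [0, 0, 0], 1],
  ],
)

```text
time_s: 4.8
tcp_pos: [0.6794, 0.0601, 0.0432]
ee_rot: [-0.5, 0.5, -0.5, 0.5]
wrist_force: [-0.7, -0.2, -0.8]
grip_width: 0.219
```

Request:
jog_arm(
  deltas=[
    [[0, 0, 0], [0, 0.07, 0], 1],
    [[0, 0, 0], [0, 0, 0], 1],
    [[0, 0, 0], [0, 0, 0], 1],
  ],
)

```text
time_s: 5.18
tcp_pos: [0.6792, 0.06, 0.0399]
ee_rot: [-0.5, 0.5, -0.5, 0.5]
wrist_force: [0.2, 1.5, 0.4]
grip_width: 0.216
```

Now I'll release, back off upward and look.

Request:
jog_arm(
  deltas=[
    [[0, 0, 0], [0, 0, 0], -0.2],
    [[0, 0, 0], [0, 0, 0], -0.2],
    [[0, 0, 0], [0, 0, 0], -0.2],
    [[0, 0, 0], [0, 0, 0], -0.2],
    [[0, 0, 0], [0, -0.5, 0], -0.2],
    [[0, 0, 0], [0, -1, 0], -0.5],
    [[0, 0, 0], [0, -1, 0], -1],
    [[0, 0, 0], [0, -1, 0], -1],
  ],
)

```text
time_s: 6.18
tcp_pos: [0.6792, 0.06, 0.183]
ee_rot: [-0.5, 0.5, -0.5, 0.5]
wrist_force: [-0.6, 0.4, -0.3]
grip_width: 1.004
```

```bash
python3 - <<'E'
from h import *
im,P,s=shot('scene','s4'); cv2.imwrite('pics/s4c.png',cv2.resize(im[140:300,160:460],(800,427),interpolation=cv2.INTER_CUBIC)[:,:,::-1])
plan([.61,-.276,.25])
E
```

```text
yaw cur 0.0 turn 0.0: turn units [-0.06  0.   -0.01] | shift units [ 8.403 -1.516 -1.759] q6 1.66
yaw cur 0.0 turn 180.0: turn units [-1.00e-02 -2.25e+01  1.00e-01] | shift units [-8.403 -1.516  1.759] q6 1.66
p [0.6803 0.0601 0.1894] t 6.22 F [-0.9  0.1  5.1] g 1.003
```

View pics/s4c.png

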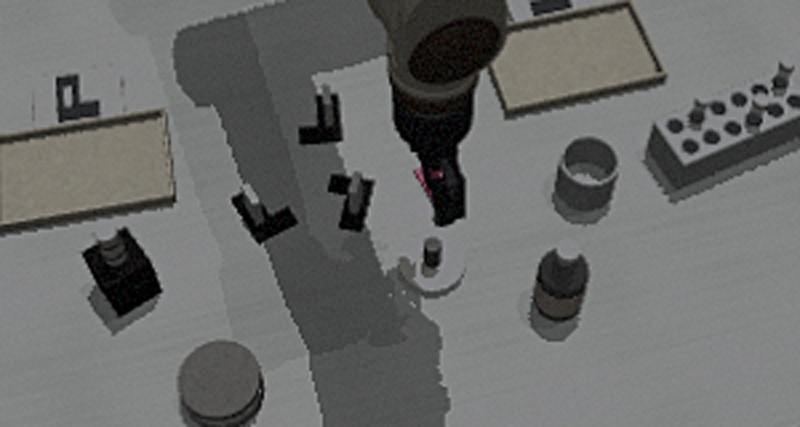

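The crop shows the cap standing level on the bench at (432,262) and the pot open at (587,170). The brush is next.

Request:
jog_arm(
  deltas=[
    [[0, 0, 0], [1, -0.5, -0.2], -1],
    [[0, 0, 0], [1, -0.5, -0.2], -1],
    [[0, 0, 0], [1, -0.5, -0.2], -1],
    [[0, 0, 0], [1, 0, -0.2], -1],
    [[0, 0, 0], [1, 0, -0.2], -1],
    [[0, 0, 0], [1, 0, -0.2], -1],
    [[0, 0, 0], [1, 0, -0.3], -1],
    [[0, 0, 0], [1, 0, -0.3], -1],
  ],
)

```text
time_s: 7.22
tcp_pos: [0.6067, -0.2613, 0.2414]
ee_rot: [0.5, -0.5, 0.5, -0.5]
wrist_force: [1.0, 0.1, 1.7]
grip_width: 1.002
```

Request:
jog_arm(
  deltas=[
    [[0, 0, 0], [0.4, 0, 0], -1],
    [[0, 0, 0], [0, 0, 0], -1],
    [[0, 0, 0], [0, 0, 0], -1],
  ],
)

```text
time_s: 7.6
tcp_pos: [0.6076, -0.2749, 0.2402]
ee_rot: [-0.5, 0.5, -0.5, 0.5]
wrist_force: [-0.4, 0.3, 0.0]
grip_width: 1.0
```

```bash
python3 - <<'E'
from h import *
im,P,s=shot('wrist','w5'); 
knob(P,.61,-.276,.118,.135); 
p=P[np.isfinite(P[...,0])]; q=p[(np.hypot(p[:,0]-.61,p[:,1]+.276)<.05)&(p[:,2]>.064)&(p[:,2]<.074)]
print(cv2.minAreaRect((q[:,:2]*1000).astype(np.float32)))
plan([.61,-.276,.16])
E
```

```text
604 mec [ 611.5 -277.1] 11.8 med [ 0.6111 -0.2759  0.1264]
((611.4151611328125, -277.53521728515625), (56.16592788696289, 56.57133483886719), 21.00951385498047)
yaw cur 0.1 turn 0.0: turn units [-0.  0. -0.] | shift units [0.032 2.003 0.058] q6 1.14
yaw cur 0.1 turn 180.0: turn units [ -0.  -22.5   0. ] | shift units [-0.032  2.003 -0.058] q6 1.14
p [ 0.6077 -0.2747  0.2401] t 7.65 F [ 0.3  0.3 -0.7] g 0.996
```

View pics/w5.png

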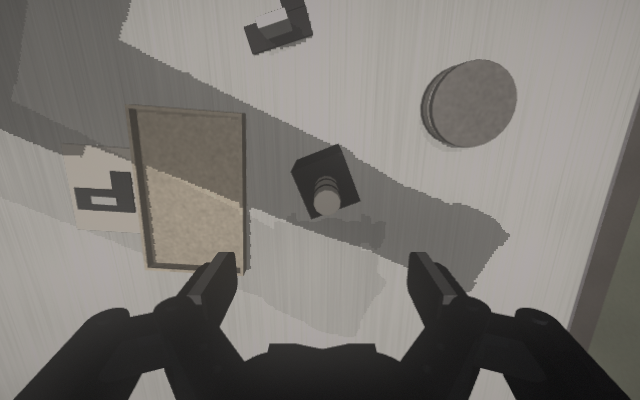

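The brush handle's top is at (327,203) in the wrist picture, upright in the black block. I'll descend around it.

Request:
jog_arm(
  deltas=[
    [[0, 0, 0], [0.055, 0.5, 0.09], -1],
    [[0, 0, 0], [0, 1, 0], -1],
    [[0, 0, 0], [0, 1, 0], -0.5],
    [[0, 0, 0], [0, 0.7, 0], -0.2],
    [[0, 0, 0], [0, 0.3, 0], -0.2],
    [[0, 0, 0], [0, 0, 0], -0.2],
    [[0, 0, 0], [0, 0, 0], -0.2],
  ],
)

```text
time_s: 8.52
tcp_pos: [0.6115, -0.2782, 0.1016]
ee_rot: [0.5, -0.499, 0.501, -0.5]
wrist_force: [0.1, -0.5, 0.7]
grip_width: 0.601
```

```bash
python3 - <<'E'
from h import *
plan([.6113,-.277,.1])
f=np.load('pics/w5.npz'); P=cloud('wrist',f['d'],(f['p'],f['q']))
p=P[np.isfinite(P[...,0])]
q=p[(p[:,2]>.0145)&(p[:,2]<.022)&(p[:,0]>.34)&(p[:,0]<.54)&(p[:,1]<-.17)&(p[:,1]>-.45)]
print(len(q),cv2.minAreaRect((q[:,:2]*1000).astype(np.float32)))
E
```

```text
yaw cur 0.0 turn 0.0: turn units [-0.01 -0.    0.01] | shift units [-0.03   0.039 -0.006] q6 1.14
yaw cur 0.0 turn 180.0: turn units [-1.00e-02  2.25e+01 -2.00e-02] | shift units [0.03  0.039 0.006] q6 1.14
p [ 0.6115 -0.2782  0.1016] t 8.53 F [ 0.1 -0.5  0.7] g 0.601
2576 ((425.21514892578125, -304.58984375), (211.66233825683594, 169.19796752929688), 85.87748718261719)
```

Request:
jog_arm(
  deltas=[
    [[0, 0, 0], [0, 0.03, 0], 1],
    [[0, 0, 0], [0, 0, 0], 1],
    [[0, 0, 0], [0, 0, 0], 1],
    [[0, 0, 0], [0, 0, 0], 1],
    [[0, 0, 0], [0, 0, 0], 1],
  ],
)

```text
time_s: 9.15
tcp_pos: [0.6112, -0.2784, 0.0997]
ee_rot: [0.5, -0.5, 0.501, -0.5]
wrist_force: [0.2, -0.0, 6.2]
grip_width: 0.265
```

```bash
python3 - <<'E'
from h import *
shot('wrist','w6')
plan([.6113,-.277,.1])
E
```

```text
yaw cur -0.0 turn 0.0: turn units [-0.01 -0.    0.  ] | shift units [-0.035 -0.009  0.004] q6 1.14
yaw cur -0.0 turn 180.0: turn units [-1.00e-02  2.25e+01 -2.00e-02] | shift units [ 0.035 -0.009 -0.004] q6 1.14
p [ 0.6112 -0.2784  0.0996] t 9.2 F [0.  0.9 5.8] g 0.269
```

View pics/w6.png

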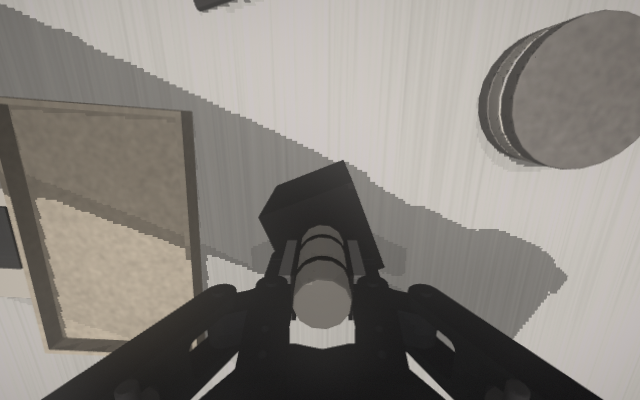

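The handle is gripped. I'll lift it straight up.

Request:
jog_arm(
  deltas=[
    [[0, 0, 0], [0, -0.4, 0], 1],
    [[0, 0, 0], [0, -0.6, 0], 1],
    [[0, 0, 0], [0, -0.6, 0], 1],
    [[0, 0, 0], [0, -0.7, 0], 1],
    [[0, 0, 0], [0, 0, 0], 1],
    [[0, 0, 0], [0, 0, 0], 1],
  ],
)

```text
time_s: 9.95
tcp_pos: [0.6107, -0.2782, 0.1901]
ee_rot: [-0.5, 0.5, -0.5, 0.5]
wrist_force: [-0.3, 0.1, -0.7]
grip_width: 0.265
```

```bash
python3 - <<'E'
from h import *
im,P,s=shot('scene','s7'); cv2.imwrite('pics/s7c.png',cv2.resize(im[140:300,160:460],(800,427),interpolation=cv2.INTER_CUBIC)[:,:,::-1])
plan([.6248,.2645,.19])
E
```

```text
yaw cur -0.0 turn 0.0: turn units [ 0.01 -0.   -0.  ] | shift units [-1.3565e+01 -1.0000e-02  3.5700e-01] q6 1.14
yaw cur -0.0 turn 180.0: turn units [1.00e-02 2.25e+01 2.00e-02] | shift units [ 1.3565e+01 -1.0000e-02 -3.5700e-01] q6 1.14
p [ 0.6105 -0.2781  0.1896] t 10.0 F [-0.9  0.9  0.2] g 0.269
```

View pics/s7c.png

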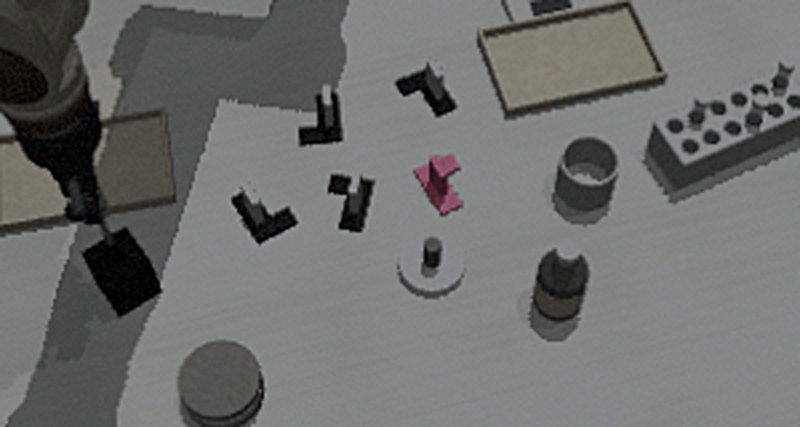

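The brush hangs clear of the block at about (95,215), and all four black brackets are visible with no others. I'll carry it to the pot.

Request:
jog_arm(
  deltas=[
    [[0, 0, 0], [-0.5, 0, 0], 1],
    [[0, 0, 0], [-1, 0, 0], 1],
    [[0, 0, 0], [-1, 0, 0], 1],
    [[0, 0, 0], [-1, 0, 0], 1],
    [[0, 0, 0], [-1, 0, 0], 1],
    [[0, 0, 0], [-1, 0, 0.1], 1],
    [[0, 0, 0], [-1, 0, 0.1], 1],
    [[0, 0, 0], [-1, 0, 0.1], 1],
  ],
)

```text
time_s: 11.0
tcp_pos: [0.622, 0.0241, 0.1901]
ee_rot: [0.5, -0.5, 0.5, -0.5]
wrist_force: [-0.3, -0.3, -0.7]
grip_width: 0.267
```

Request:
jog_arm(
  deltas=[
    [[0, 0, 0], [-1, 0, 0.06], 1],
    [[0, 0, 0], [-1, 0, 0], 1],
    [[0, 0, 0], [-1, 0, 0], 1],
    [[0, 0, 0], [-1, 0, 0], 1],
    [[0, 0, 0], [-1, 0, 0], 1],
    [[0, 0, 0], [-1, 0, 0], 1],
    [[0, 0, 0], [0, 0, 0], 1],
    [[0, 0, 0], [0, 0, 0], 1],
  ],
)

```text
time_s: 12.0
tcp_pos: [0.6245, 0.262, 0.1902]
ee_rot: [0.501, -0.5, 0.5, -0.5]
wrist_force: [0.1, 0.2, -0.7]
grip_width: 0.263
```

```bash
python3 - <<'E'
from h import *
plan([.6248,.2645,.12])
E
```

```text
yaw cur 0.0 turn 0.0: turn units [0.01 0.   0.  ] | shift units [-0.063  1.754  0.008] q6 1.97
yaw cur 0.0 turn 180.0: turn units [ 1.00e-02 -2.25e+01 -1.00e-02] | shift units [ 0.063  1.754 -0.008] q6 1.97
p [0.6245 0.262  0.1902] t 12.0 F [ 0.1  0.2 -0.7] g 0.263
```

Request:
jog_arm(
  deltas=[
    [[0, 0, 0], [-0.06, 0.4, 0], 1],
    [[0, 0, 0], [0, 0.5, 0], 1],
    [[0, 0, 0], [0, 0.5, 0], 1],
    [[0, 0, 0], [0, 0.35, 0], 1],
    [[0, 0, 0], [0, 0, 0], 1],
    [[0, 0, 0], [0, 0, 0], 1],
    [[0, 0, 0], [0, 0, 0], 1],
  ],
)

```text
time_s: 12.88
tcp_pos: [0.6256, 0.2643, 0.1217]
ee_rot: [-0.499, 0.5, -0.5, 0.5]
wrist_force: [-0.5, 0.3, -1.4]
grip_width: 0.265
```

```bash
python3 - <<'E'
from h import *
im,P,s=shot('side','d8'); cv2.imwrite('pics/d8c.png',cv2.resize(im[130:230,230:390],(800,500),interpolation=cv2.INTER_CUBIC)[:,:,::-1])
plan([.6248,.2645,.12])
E
```

```text
yaw cur -0.0 turn 0.0: turn units [-0.01  0.   -0.  ] | shift units [-0.004  0.039 -0.019] q6 1.97
yaw cur -0.0 turn 180.0: turn units [-1.00e-02 -2.25e+01  1.00e-02] | shift units [0.004 0.039 0.019] q6 1.97
p [0.6256 0.2644 0.1215] t 12.93 F [0.2 0.4 0.2] g 0.267
```

View pics/d8c.png

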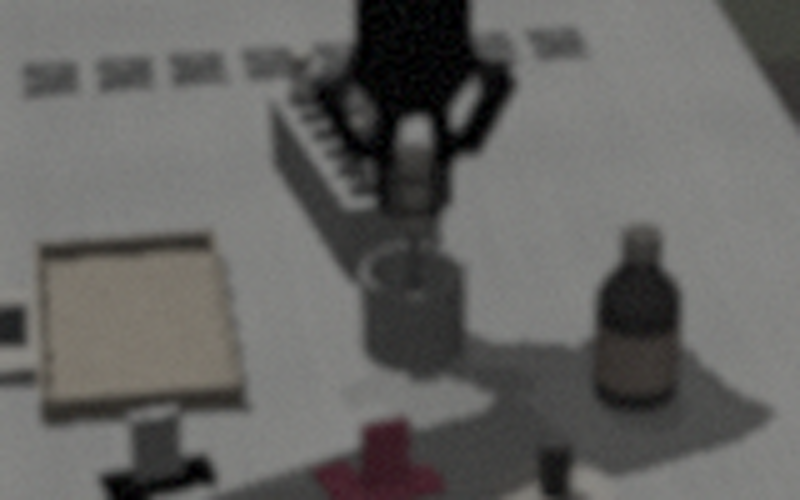

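The rod goes into the pot mouth at (415,280), and the tip is about 28 mm below the rim. I'll return the brush to its stand.

Request:
jog_arm(
  deltas=[
    [[0, 0, 0], [0, -0.5, 0], 1],
    [[0, 0, 0], [0, -0.6, 0], 1],
    [[0, 0, 0], [0, -0.65, 0], 1],
    [[0, 0, 0], [1, 0, 0], 1],
    [[0, 0, 0], [1, 0, 0], 1],
    [[0, 0, 0], [1, 0, 0], 1],
    [[0, 0, 0], [1, 0, 0], 1],
    [[0, 0, 0], [1, 0, 0], 1],
  ],
)

```text
time_s: 13.92
tcp_pos: [0.6252, 0.063, 0.1913]
ee_rot: [-0.5, 0.5, -0.5, 0.5]
wrist_force: [0.7, -0.2, -0.2]
grip_width: 0.265
```

Request:
jog_arm(
  deltas=[
    [[0, 0, 0], [1, 0, 0], 1],
    [[0, 0, 0], [1, 0, 0], 1],
    [[0, 0, 0], [1, 0, -0.06], 1],
    [[0, 0, 0], [1, 0, -0.1], 1],
    [[0, 0, 0], [1, 0, -0.1], 1],
    [[0, 0, 0], [1, 0, -0.1], 1],
    [[0, 0, 0], [1, 0, 0], 1],
    [[0, 0, 0], [1, 0, 0], 1],
  ],
)

```text
time_s: 14.92
tcp_pos: [0.6108, -0.2571, 0.1914]
ee_rot: [0.5, -0.5, 0.5, -0.5]
wrist_force: [0.6, -0.9, -0.8]
grip_width: 0.264
```

Request:
jog_arm(
  deltas=[
    [[0, 0, 0], [0.5, 0, 0], 1],
    [[0, 0, 0], [0, 0, 0], 1],
    [[0, 0, 0], [0, 0, 0], 1],
  ],
)

```text
time_s: 15.3
tcp_pos: [0.611, -0.2749, 0.1909]
ee_rot: [-0.5, 0.5, -0.5, 0.5]
wrist_force: [0.3, 0.6, -0.7]
grip_width: 0.268
```

```bash
python3 - <<'E'
from h import *
plan([.6112,-.2784,.0997])
E
```

```text
yaw cur 0.0 turn 0.0: turn units [-0.  0. -0.] | shift units [0.089 2.279 0.005] q6 1.15
yaw cur 0.0 turn 180.0: turn units [ -0.  -22.5   0. ] | shift units [-0.089  2.279 -0.005] q6 1.15
p [ 0.611  -0.2749  0.1909] t 15.3 F [ 0.3  0.6 -0.7] g 0.268
```

Request:
jog_arm(
  deltas=[
    [[0, 0, 0], [0.09, 0, 0], 1],
    [[0, 0, 0], [0, 0.3, 0], 1],
    [[0, 0, 0], [0, 0, 0], 1],
    [[0, 0, 0], [0, 0, 0], 1],
  ],
)

```text
time_s: 15.8
tcp_pos: [0.6107, -0.2791, 0.1785]
ee_rot: [-0.5, 0.5, -0.5, 0.5]
wrist_force: [-0.5, 0.2, 1.1]
grip_width: 0.265
```

```bash
python3 - <<'E'
from h import *
for n in('scene','side'):
    im,P,s=shot(n,n+'9'); 
    c=im[195:275,165:245] if n=='scene' else im[230:330,290:390]
    cv2.imwrite(f'pics/{n}9c.png',cv2.resize(c,(400,400),interpolation=cv2.INTER_CUBIC)[:,:,::-1])
a=np.hstack([cv2.imread('pics/scene9c.png'),cv2.imread('pics/side9c.png')]); cv2.imwrite('pics/c9.png',np.clip(a.astype(float)*2,0,255).astype(np.uint8))
plan([.6112,-.2784,.0997])
E
```

```text
yaw cur 0.0 turn 0.0: turn units [-0. -0.  0.] | shift units [-0.024  1.979  0.009] q6 1.14
yaw cur 0.0 turn 180.0: turn units [-0.  22.5 -0. ] | shift units [ 0.024  1.979 -0.009] q6 1.14
p [ 0.6109 -0.2794  0.1789] t 15.9 F [-0.2 -0.7  0.2] g 0.265
```

View pics/c9.png

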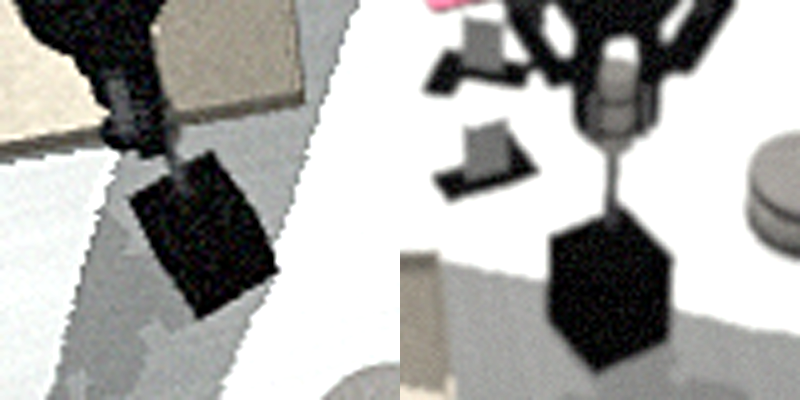

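The brush is upright with its tip above the block's top face: (180,185) in the scene crop and (612,215) in the side crop. I'll lower it gently and watch the force.

Request:
jog_arm(
  deltas=[
    [[0, 0, 0], [-0.02, 0.25, 0], 1],
    [[0, 0, 0], [0, 0.25, 0], 1],
    [[0, 0, 0], [0, 0.25, 0], 1],
    [[0, 0, 0], [0, 0, 0], 1],
  ],
)

```text
time_s: 16.4
tcp_pos: [0.6102, -0.2784, 0.1472]
ee_rot: [-0.5, 0.501, -0.499, 0.5]
wrist_force: [0.6, 0.6, -0.1]
grip_width: 0.264
```

Request:
jog_arm(
  deltas=[
    [[0, 0, 0], [0, 0.3, 0], 1],
    [[0, 0, 0], [0, 0.3, 0], 1],
    [[0, 0, 0], [0, 0.3, 0], 1],
    [[0, 0, 0], [0, 0.2, 0], 1],
    [[0, 0, 0], [0, 0, 0], 1],
  ],
)

```text
time_s: 17.02
tcp_pos: [0.6104, -0.2784, 0.1037]
ee_rot: [-0.5, 0.5, -0.5, 0.5]
wrist_force: [-0.4, -0.3, -0.4]
grip_width: 0.266
```

Request:
jog_arm(
  deltas=[
    [[0, 0, 0], [0, 0.09, 0], 1],
    [[0, 0, 0], [0, 0, 0], 1],
    [[0, 0, 0], [0, 0, 0], 1],
  ],
)

```text
time_s: 17.4
tcp_pos: [0.6109, -0.2787, 0.1014]
ee_rot: [0.5, -0.5, 0.5, -0.5]
wrist_force: [-0.3, -0.2, -0.5]
grip_width: 0.267
```

Request:
jog_arm(
  deltas=[
    [[0, 0, 0], [0, 0, 0], -0.2],
    [[0, 0, 0], [0, 0, 0], -0.2],
    [[0, 0, 0], [0, 0, 0], -0.2],
    [[0, 0, 0], [0, 0, 0], -0.2],
    [[0, 0, 0], [0, -0.5, 0], -0.3],
    [[0, 0, 0], [0, -1, 0], -0.5],
    [[0, 0, 0], [0, -1, 0], -1],
    [[0, 0, 0], [0, -1, 0], -1],
  ],
)

```text
time_s: 18.4
tcp_pos: [0.6106, -0.2785, 0.2425]
ee_rot: [0.5, -0.5, 0.5, -0.5]
wrist_force: [1.1, 0.3, 0.7]
grip_width: 0.997
```

```bash
python3 - <<'E'
from h import *
im,P,s=shot('wrist','w10'); 
knob(P,.61,-.276,.115,.135)
cv2.imwrite('pics/w10c.png',cv2.resize(im[100:260,220:440],(660,480))[:,:,::-1])
plan([.68,.06,.20])
E
```

```text
615 mec [ 610.5 -277.5] 11.9 med [ 0.6107 -0.2757  0.1264]
yaw cur 0.0 turn 0.0: turn units [-0.05 -0.    0.02] | shift units [-8.471  1.212  1.718] q6 1.14
yaw cur 0.0 turn 180.0: turn units [-0.03 22.5  -0.07] | shift units [ 8.471  1.212 -1.718] q6 1.14
p [ 0.6113 -0.2788  0.2485] t 18.45 F [-1.   0.   4.9] g 0.999
```

View pics/w10c.png

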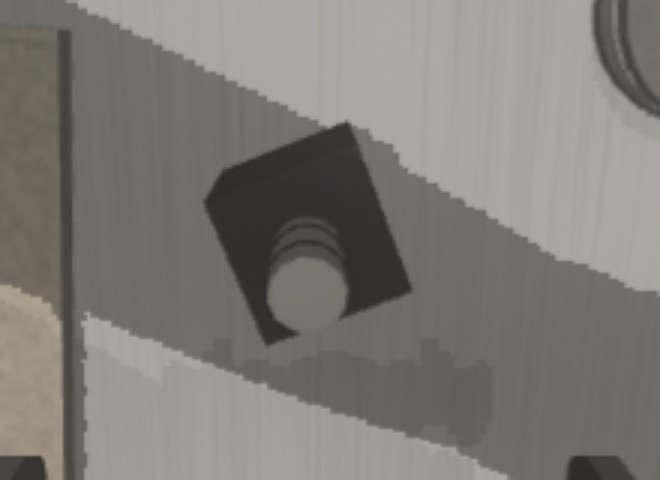

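The brush is home: the top median z of 0.1264 is the same as at the start. Now I'll fetch the cap.

Request:
jog_arm(
  deltas=[
    [[0, 0, 0], [-1, 0, 0.2], -1],
    [[0, 0, 0], [-1, 0, 0.2], -1],
    [[0, 0, 0], [-1, 0, 0.2], -1],
    [[0, 0, 0], [-1, 0, 0.2], -1],
    [[0, 0, 0], [-1, 0, 0.2], -1],
    [[0, 0, 0], [-1, 0.3, 0.2], -1],
    [[0, 0, 0], [-1, 0.3, 0.2], -1],
    [[0, 0, 0], [-1, 0.3, 0.3], -1],
  ],
)

```text
time_s: 19.45
tcp_pos: [0.6789, 0.0427, 0.2048]
ee_rot: [0.5, -0.5, 0.5, -0.5]
wrist_force: [1.5, 0.2, 0.2]
grip_width: 1.001
```

Request:
jog_arm(
  deltas=[
    [[0, 0, 0], [-0.47, 0, 0.02], -1],
    [[0, 0, 0], [0, 0, 0], -1],
    [[0, 0, 0], [0, 0, 0], -1],
  ],
)

```text
time_s: 19.82
tcp_pos: [0.6796, 0.0592, 0.2058]
ee_rot: [0.5, -0.5, 0.5, -0.5]
wrist_force: [0.5, -0.4, 0.9]
grip_width: 1.002
```

```bash
python3 - <<'E'
from h import *
im,P,s=shot('wrist','w11'); 
knob(P,.68,.06,.044,.058,.03); knob(P,.68,.06,.008,.018)
plan([.68,.06,.039])
E
```

```text
330 mec [678.8  60.5] 9.9 med [0.6789 0.0615 0.0534]
3140 mec [678.7  60.4] 37.9 med [0.6789 0.0645 0.0136]
yaw cur -0.1 turn 0.0: turn units [-0.01 -0.    0.  ] | shift units [-0.027  4.17   0.009] q6 1.66
yaw cur -0.1 turn 180.0: turn units [-0.00e+00  2.25e+01 -1.00e-02] | shift units [ 0.027  4.17  -0.009] q6 1.66
p [0.6796 0.0589 0.2058] t 19.88 F [ 0.1 -0.6 -0.4] g 1.002
```

View pics/w11.png

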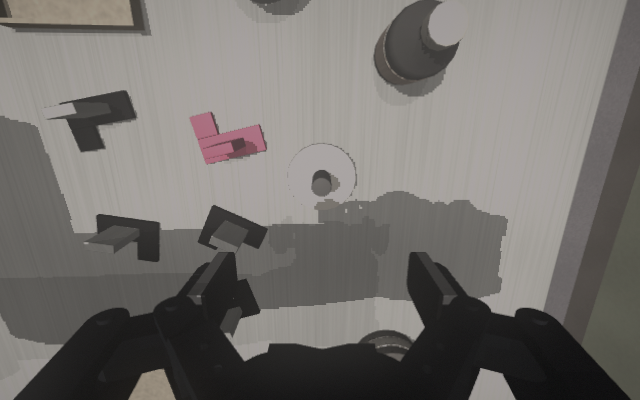

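The cap stands at (321,178) in the wrist picture. I'll descend and grip the knob.

Request:
jog_arm(
  deltas=[
    [[0, 0, 0], [-0.04, 0.6, 0], -1],
    [[0, 0, 0], [0, 1, 0], -1],
    [[0, 0, 0], [0, 1, 0], -0.5],
    [[0, 0, 0], [0, 1, 0], -0.2],
    [[0, 0, 0], [0, 0.5, 0], -0.2],
    [[0, 0, 0], [0, 0, 0], -0.2],
    [[0, 0, 0], [0, 0, 0], -0.2],
  ],
)

```text
time_s: 20.75
tcp_pos: [0.6806, 0.0616, 0.0432]
ee_rot: [0.499, -0.5, 0.501, -0.501]
wrist_force: [-0.1, 0.3, -0.2]
grip_width: 0.598
```

Request:
jog_arm(
  deltas=[
    [[0, 0, 0], [0, 0.02, 0], 1],
    [[0, 0, 0], [0, 0, 0], 1],
    [[0, 0, 0], [0, 0, 0], 1],
    [[0, 0, 0], [0, 0, 0], 1],
    [[0, 0, 0], [0, 0, 0], 1],
  ],
)

```text
time_s: 21.38
tcp_pos: [0.6803, 0.0619, 0.0417]
ee_rot: [-0.499, 0.499, -0.5, 0.501]
wrist_force: [0.5, -0.0, 5.9]
grip_width: 0.217
```

```bash
python3 - <<'E'
from h import *
plan([.6248,.2645,.155])
E
```

```text
yaw cur 0.0 turn 0.0: turn units [-0.02  0.   -0.  ] | shift units [-5.065 -2.833 -1.388] q6 1.66
yaw cur 0.0 turn 180.0: turn units [-0.00e+00 -2.25e+01  2.00e-02] | shift units [ 5.065 -2.833  1.388] q6 1.66
p [0.6803 0.0619 0.0417] t 21.38 F [ 0.5 -0.   5.9] g 0.217
```

Request:
jog_arm(
  deltas=[
    [[0, 0, 0], [0, -0.5, 0], 1],
    [[0, 0, 0], [0, -1, 0], 1],
    [[0, 0, 0], [0, -1, 0], 1],
    [[0, 0, 0], [-1, -0.4, -0.3], 1],
    [[0, 0, 0], [-1, 0, -0.3], 1],
    [[0, 0, 0], [-1, 0, -0.3], 1],
    [[0, 0, 0], [-1, 0, -0.3], 1],
    [[0, 0, 0], [-1, 0, -0.19], 1],
  ],
)

```text
time_s: 22.38
tcp_pos: [0.6234, 0.2631, 0.1578]
ee_rot: [-0.5, 0.5, -0.5, 0.5]
wrist_force: [0.4, 0.5, -1.1]
grip_width: 0.211
```

Request:
jog_arm(
  deltas=[
    [[0, 0, 0], [-0.1, 0, 0], 1],
    [[0, 0, 0], [0, 0, 0], 1],
    [[0, 0, 0], [0, 0, 0], 1],
  ],
)

```text
time_s: 22.75
tcp_pos: [0.6243, 0.2647, 0.1566]
ee_rot: [0.5, -0.5, 0.5, -0.5]
wrist_force: [-0.5, 0.1, -0.3]
grip_width: 0.214
```

```bash
python3 - <<'E'
from h import *
plan([.6248,.266,.105])
E
```

```text
yaw cur -0.1 turn 0.0: turn units [-0. -0.  0.] | shift units [-0.032  1.291  0.012] q6 1.97
yaw cur -0.1 turn 180.0: turn units [-0.  22.5 -0. ] | shift units [ 0.032  1.291 -0.012] q6 1.97
p [0.6243 0.2647 0.1566] t 22.75 F [-0.5  0.1 -0.3] g 0.214
```

Request:
jog_arm(
  deltas=[
    [[0, 0, 0], [-0.03, 0.4, 0.01], 1],
    [[0, 0, 0], [0, 0.4, 0], 1],
    [[0, 0, 0], [0, 0.4, 0], 1],
    [[0, 0, 0], [0, 0.2, 0], 1],
    [[0, 0, 0], [0, 0.1, 0], 1],
    [[0, 0, 0], [0, 0, 0], 1],
    [[0, 0, 0], [0, 0, 0], 1],
  ],
)

```text
time_s: 23.62
tcp_pos: [0.6247, 0.2671, 0.097]
ee_rot: [-0.5, 0.5, -0.5, 0.5]
wrist_force: [0.4, -0.6, 0.2]
grip_width: 0.219
```

Request:
jog_arm(
  deltas=[
    [[0, 0, 0], [0.02, 0.05, 0], 1],
    [[0, 0, 0], [0, 0.02, 0], 1],
    [[0, 0, 0], [0, 0, 0], 1],
  ],
)

```text
time_s: 24.0
tcp_pos: [0.6245, 0.2662, 0.0937]
ee_rot: [-0.5, 0.5, -0.5, 0.5]
wrist_force: [-0.9, -0.6, 1.0]
grip_width: 0.214
```

Request:
jog_arm(
  deltas=[
    [[0, 0, 0], [0, 0, 0], -0.2],
    [[0, 0, 0], [0, 0, 0], -0.2],
    [[0, 0, 0], [0, 0, 0], -0.2],
    [[0, 0, 0], [0, 0, 0], -0.2],
    [[0, 0, 0], [0, -0.5, 0], -0.3],
    [[0, 0, 0], [0, -1, 0], -0.5],
    [[0, 0, 0], [0, -1, 0], -0.5],
    [[0, 0, 0], [0, -1, 0], -0.5],
  ],
)

```text
time_s: 25.0
tcp_pos: [0.6243, 0.2662, 0.2349]
ee_rot: [-0.5, 0.5, -0.5, 0.5]
wrist_force: [0.1, 0.2, -0.2]
grip_width: 0.753
```

```bash
python3 - <<'E'
from h import *
im,P,s=shot('wrist','w12'); 
knob(P,.6248,.2645,.098,.112,.03); q=knob(P,.6248,.2645,.06,.07)
A=np.c_[q[:,:2],np.ones(len(q))]; print('plane',np.linalg.lstsq(A,q[:,2],rcond=None)[0].round(4))
plan([.55,.07,.25])
E
```

```text
380 mec [624.1 264.9] 9.9 med [0.6244 0.2659 0.1055]
3554 mec [624.1 264.5] 38.0 med [0.6244 0.2692 0.0656]
plane [ 0.0006 -0.001   0.0655]
yaw cur 0.0 turn 0.0: turn units [-0.05  0.   -0.02] | shift units [ 4.911 -0.227 -1.874] q6 1.97
yaw cur 0.0 turn 180.0: turn units [ -0.03 -22.5    0.07] | shift units [-4.911 -0.227  1.874] q6 1.97
p [0.6249 0.2664 0.2409] t 25.05 F [-1.3 -0.1  5.1] g 0.75
```

View pics/w12.png

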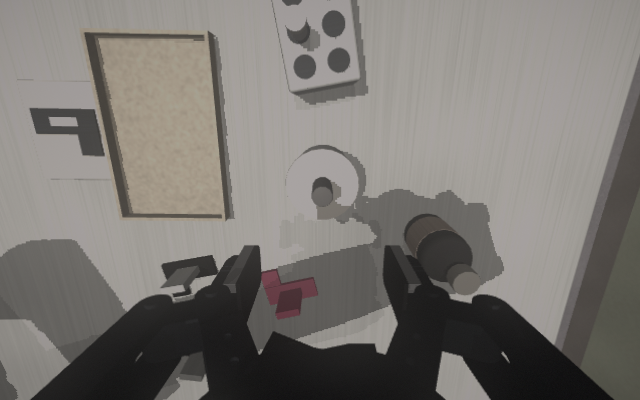

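The cap is back: knob at (624.1, 264.9) mm, disc level, heights as at the start. Now the brackets, starting with a fresh look from the centre.

Request:
jog_arm(
  deltas=[
    [[0, 0, 0], [1, 0, -0.4], -0.5],
    [[0, 0, 0], [1, 0, -0.4], -0.5],
    [[0, 0, 0], [1, 0, -0.4], -0.5],
    [[0, 0, 0], [1, 0, -0.4], -0.5],
    [[0, 0, 0], [1, 0, -0.4], -0.5],
    [[0, 0, 0], [1, 0, -0.3], -0.5],
    [[0, 0, 0], [0.6, 0, 0], -0.5],
    [[0, 0, 0], [0, 0, 0], -0.5],
  ],
)

```text
time_s: 26.05
tcp_pos: [0.5322, 0.0009, 0.2336]
ee_rot: [0.499, -0.5, 0.501, -0.5]
wrist_force: [-0.5, 1.1, -0.2]
grip_width: 0.752
```

```bash
cat >> h.py <<'E'
def fins(P,im,box=(.25,.74,-.19,.19),z0=.046,z1=.058,showsmall=False):
    p=P; m=np.isfinite(P[...,0])&(P[...,2]>z0)&(P[...,2]<z1)&(P[...,0]>box[0])&(P[...,0]<box[1])&(P[...,1]>box[2])&(P[...,1]<box[3])
    n,l,st,c=cv2.connectedComponentsWithStats(cv2.dilate(m.astype(np.uint8),np.ones((3,3),np.uint8)))
    for k in range(1,n):
        mm=(l==k)&m
        if mm.sum()<30: continue
        q=P[mm]; rc=cv2.minAreaRect((q[:,:2]*1000).astype(np.float32))
        (cx,cy),(w,h),a=rc
        if w<h: a+=90
        col=np.median(im[mm],0)
        print('pix',c[k].round(),'ctr(mm)',round(cx,1),round(cy,1),'size',round(max(w,h),1),round(min(w,h),1),'long axis deg %.1f jaw %.1f'%(a%180,(a+90)%180),'col',col)
E
python3 - <<'E'
from h import *
im,P,s=shot('wrist','w13'); print(s['tcp_pos'])
fins(P,im)
E
```

```text
[0.53224809 0.00090199 0.23361606]
pix [551.   2.] ctr(mm) 738.2 165.1 size 5.4 2.3 long axis deg 129.6 jaw 39.6 col [75. 69. 65.]
pix [227.  46.] ctr(mm) 443.8 131.2 size 30.1 10.2 long axis deg 11.1 jaw 101.1 col [169. 164. 163.]
pix [371.  86.] ctr(mm) 580.9 95.5 size 29.9 9.8 long axis deg 13.1 jaw 103.1 col [175. 112. 129.]
pix [362. 183.] ctr(mm) 576.5 -2.3 size 30.1 10.1 long axis deg 153.6 jaw 63.6 col [173. 168. 166.]
pix [244. 186.] ctr(mm) 448.2 -4.8 size 29.4 10.3 long axis deg 171.2 jaw 81.2 col [173. 168. 167.]
pix [345. 278.] ctr(mm) 559.5 -119.8 size 29.8 10.3 long axis deg 15.7 jaw 105.7 col [101.  99.  96.]
```

View pics/w13.png

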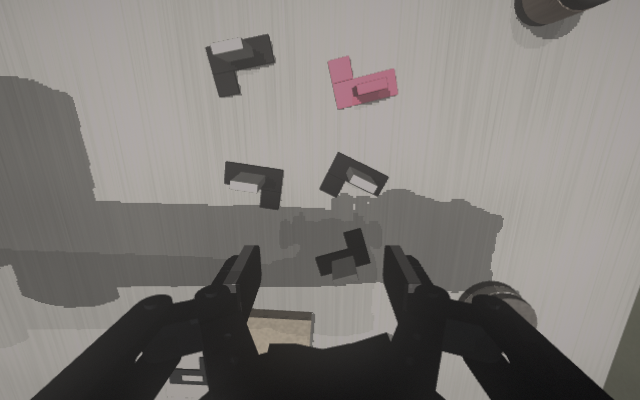

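The pick list is unchanged: A at (240,60), C at (355,175) and D at (343,255) are left-hand. B at (253,183) is right-hand, and pink at (363,82) is left alone. I'll measure the tray floors and plan D.

```bash
python3 - <<'E'
from h import *
for t in ('w5','w1','w12'):
    f=np.load(f'pics/{t}.npz'); P=cloud('wrist',f['d'],(f['p'],f['q'])); im=f['im'].astype(int)
    m=(im[...,0]-im[...,2]>12)&np.isfinite(P[...,0])&(abs(P[...,2]-.005)<.02)&(P[...,0]<.54)
    m=cv2.morphologyEx(m.astype(np.uint8),cv2.MORPH_OPEN,np.ones((5,5)))
    n,l,st,c=cv2.connectedComponentsWithStats(m); k=1+np.argmax(st[1:,4])
    q=P[(l==k)]; 
    print(t,st[k],'z',np.median(q[:,2]).round(4),cv2.minAreaRect((q[:,:2]*1000).astype(np.float32)))
plan([.5595,-.1198,.20],105.7)
E
```

```text
w5 [  136   105   108   163 14865] z 0.0046 ((446.2532653808594, -303.940673828125), (206.92312622070312, 127.21868896484375), 86.14623260498047)
w1 [  128    32   120   178 17345] z 0.0045 ((442.45062255859375, 316.48553466796875), (211.24761962890625, 126.74443054199219), 89.17330932617188)
w12 [   79    28   146   187 19155] z 0.0045 ((434.61895751953125, 316.663330078125), (211.38938903808594, 143.84620666503906), 89.61638641357422)
yaw cur -0.1 turn -74.2: turn units [-0.    9.28 -0.  ] | shift units [0.169 0.838 3.11 ] q6 1.58
yaw cur -0.1 turn 105.8: turn units [ -0.   -13.22   0.  ] | shift units [-0.169  0.838 -3.11 ] q6 1.58
p [0.5324 0.0018 0.2335] t 26.1 F [ 0.2 -0.3  1. ] g 0.749
```

Request:
jog_arm(
  deltas=[
    [[0, 1, 0], [0, 0, 0], -0.4],
    [[0, 1, 0], [0, 0, 0], -0.4],
    [[0, 1, 0], [0, 0, 0], -0.4],
    [[0, 1, 0], [0, 0, 0], -0.4],
    [[0, 1, 0], [0, 0, 0], -0.4],
    [[0, 1, 0], [0, 0, 0], -0.4],
    [[0, 1, 0], [0, 0, 0], -0.4],
    [[0, 1, 0], [0, 0, 0], -0.4],
  ],
)

```text
time_s: 27.1
tcp_pos: [0.5325, 0.0034, 0.2333]
ee_rot: [-0.158, 0.689, -0.689, 0.158]
wrist_force: [-0.8, 0.1, 0.6]
grip_width: 0.697
```

Request:
jog_arm(
  deltas=[
    [[0, 1, 0], [0, 0, 0], -0.4],
    [[0, 0.28, 0], [0, 0, 0], -0.4],
    [[0, 0, 0], [0.1, 0.4, 1], -0.4],
    [[0, 0, 0], [0.07, 0.4, 1], -0.4],
    [[0, 0, 0], [0, 0, 1], -0.4],
    [[0, 0, 0], [0, 0, 0.1], -0.4],
    [[0, 0, 0], [0, 0, 0], -0.4],
    [[0, 0, 0], [0, 0, 0], -0.4],
  ],
)

```text
time_s: 28.1
tcp_pos: [0.5596, -0.1177, 0.2017]
ee_rot: [-0.097, 0.7, -0.7, 0.098]
wrist_force: [-0.4, 0.9, 0.8]
grip_width: 0.704
```

```bash
python3 - <<'E'
from h import *
im,P,s=shot('wrist','w14'); fins(P,im)
plan([.5595,-.1198,.029],105.7)
E
```

```text
pix [ 96. 103.] ctr(mm) 581.8 95.5 size 29.5 12.2 long axis deg 12.8 jaw 102.8 col [196. 119. 139.]
pix [206. 139.] ctr(mm) 576.7 -2.4 size 30.5 10.4 long axis deg 153.0 jaw 63.0 col [200. 194. 193.]
pix [323. 189.] ctr(mm) 560.2 -119.9 size 29.6 9.8 long axis deg 16.1 jaw 106.1 col [139.  136.5 131.5]
pix [103. 242.] ctr(mm) 443.9 82.2 size 30.6 11.1 long axis deg 6.3 jaw 96.3 col [194. 189. 185.]
pix [189. 259.] ctr(mm) 448.2 -5.0 size 31.1 10.1 long axis deg 170.8 jaw 80.8 col [198. 192. 190.]
yaw cur -74.2 turn -0.1: turn units [-0.    0.02 -0.  ] | shift units [0.015 4.319 0.048] q6 2.66
yaw cur -74.2 turn 179.9: turn units [ -0.   -22.48   0.  ] | shift units [-0.015  4.319 -0.048] q6 2.66
p [ 0.5596 -0.1178  0.2018] t 28.15 F [ 0.5  0.6 -0.2] g 0.695
```

View pics/w14.png

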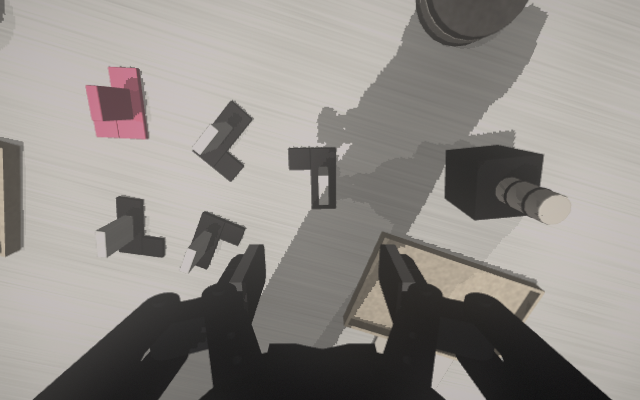

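The wrist picture shows D at (320,180) centred between the jaws. A, at (130,230), has been knocked to about (444, 82) mm, so I'll measure it again before picking it. I'll descend on D.

Request:
jog_arm(
  deltas=[
    [[0, 0, 0], [0, 1, 0.05], -0.4],
    [[0, 0, 0], [0, 1, 0], -0.4],
    [[0, 0, 0], [0, 1, 0], -0.4],
    [[0, 0, 0], [0, 0.7, 0], -0.4],
    [[0, 0, 0], [0, 0.4, 0], -0.4],
    [[0, 0, 0], [0, 0.18, 0], -0.4],
    [[0, 0, 0], [0, 0, 0], -0.4],
    [[0, 0, 0], [0, 0, 0], -0.4],
  ],
)

```text
time_s: 29.15
tcp_pos: [0.5607, -0.121, 0.0315]
ee_rot: [0.096, -0.7, 0.701, -0.098]
wrist_force: [-0.0, 0.4, -0.2]
grip_width: 0.7
```

Request:
jog_arm(
  deltas=[
    [[0, 0, 0], [0, 0.02, 0], 1],
    [[0, 0, 0], [0, 0, 0], 1],
    [[0, 0, 0], [0, 0, 0], 1],
    [[0, 0, 0], [0, 0, 0], 1],
    [[0, 0, 0], [0, 0, 0], 1],
  ],
)

```text
time_s: 29.78
tcp_pos: [0.5603, -0.121, 0.0298]
ee_rot: [0.097, -0.7, 0.7, -0.097]
wrist_force: [-0.3, -0.7, 3.7]
grip_width: 0.112
```

```bash
python3 - <<'E'
from h import *
u=np.array([.067,.998]); c=np.array([.444,-.305])
t=c+.06*u; print(t)
plan([*t,.10],86.1)
E
```

```text
[ 0.44802 -0.24512]
yaw cur -74.2 turn -19.7: turn units [-0.    2.46 -0.  ] | shift units [ 2.588 -1.756  3.287] q6 2.65
yaw cur -74.2 turn 160.3: turn units [-1.000e-02 -2.004e+01  0.000e+00] | shift units [-2.588 -1.756 -3.287] q6 2.65
p [ 0.5603 -0.121   0.0298] t 29.77 F [-0.3 -0.7  3.7] g 0.112
```

Request:
jog_arm(
  deltas=[
    [[0, 0, 0], [0, -0.5, 0], 1],
    [[0, 0, 0], [0, -1, 0], 1],
    [[0, 1, 0], [0, -0.3, 0], 1],
    [[0, 1, 0], [0, 0, 0], 1],
    [[0, 0.46, 0], [0, 0, 0], 1],
    [[0, 0, 0], [0.8, 0, 1], 1],
    [[0, 0, 0], [0.8, 0, 1], 1],
    [[0, 0, 0], [0.8, 0, 1], 1],
  ],
)

```text
time_s: 30.78
tcp_pos: [0.4549, -0.2348, 0.1012]
ee_rot: [0.024, 0.707, -0.707, -0.024]
wrist_force: [0.5, -0.8, -1.6]
grip_width: 0.104
```

Request:
jog_arm(
  deltas=[
    [[0, 0, 0], [0.19, 0, 0.29], 1],
    [[0, 0, 0], [0, 0.5, 0], 1],
    [[0, 0, 0], [0, 0, 0], 1],
    [[0, 0, 0], [0, 0, 0], 1],
  ],
)

```text
time_s: 31.28
tcp_pos: [0.4481, -0.2448, 0.0819]
ee_rot: [0.024, 0.707, -0.707, -0.024]
wrist_force: [1.2, -0.2, 0.1]
grip_width: 0.108
```

```bash
python3 - <<'E'
from h import *
im,P,s=shot('wrist','w15')
plan([.448,-.245,.034],86.1)
E
```

```text
yaw cur -93.9 turn -0.0: turn units [-0.  0. -0.] | shift units [0.006 1.201 0.005] q6 2.71
yaw cur -93.9 turn 180.0: turn units [ -0.  -22.5   0. ] | shift units [-0.006  1.201 -0.005] q6 2.71
p [ 0.4483 -0.2448  0.082 ] t 31.32 F [ 0.1 -1.1 -1.4] g 0.109
```

View pics/w15.png

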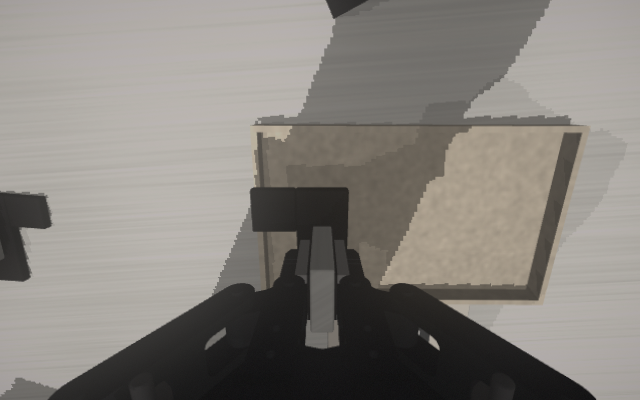

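The bracket is level and held. Its toe at (260,208) would come close to the tray's wall, so I'll shift 6 mm inward and lower it.

Request:
jog_arm(
  deltas=[
    [[0, 0, 0], [0, 0.2, 0.15], 1],
    [[0, 0, 0], [0, 0.4, 0], 1],
    [[0, 0, 0], [0, 0.4, 0], 1],
    [[0, 0, 0], [0, 0.15, 0], 1],
    [[0, 0, 0], [0, 0, 0], 1],
    [[0, 0, 0], [0, 0, 0], 1],
  ],
)

```text
time_s: 32.08
tcp_pos: [0.4474, -0.2511, 0.0355]
ee_rot: [-0.024, -0.707, 0.707, 0.024]
wrist_force: [0.3, -0.0, 0.3]
grip_width: 0.11
```

Request:
jog_arm(
  deltas=[
    [[0, 0, 0], [0, 0.04, 0], 1],
    [[0, 0, 0], [0, 0, 0], 0.5],
    [[0, 0, 0], [0, 0, 0], 0.3],
    [[0, 0, 0], [0, 0, 0], 0.3],
    [[0, 0, 0], [0, 0, 0], 0.3],
    [[0, 0, 0], [0, -0.5, 0], 0.3],
    [[0, 0, 0], [0, -1, 0], 0],
    [[0, 0, 0], [0, -1, 0], -0.4],
  ],
)

```text
time_s: 33.08
tcp_pos: [0.4471, -0.251, 0.1349]
ee_rot: [0.024, 0.707, -0.707, -0.024]
wrist_force: [0.3, 0.1, 0.5]
grip_width: 0.692
```

Request:
jog_arm(
  deltas=[
    [[0, 0, 0], [0, -1, -0.5], -0.4],
    [[0, 0, 0], [0, -0.5, -1], -0.4],
    [[0, 0, 0], [0, 0, -1], -0.4],
    [[0, 0, 0], [0, 0, -1], -0.4],
    [[0, 0, 0], [0, 0, 0], -0.4],
  ],
)

```text
time_s: 33.7
tcp_pos: [0.457, -0.1096, 0.1941]
ee_rot: [0.023, 0.707, -0.707, -0.023]
wrist_force: [1.0, -0.0, -0.1]
grip_width: 0.698
```

```bash
python3 - <<'E'
from h import *
im,P,s=shot('wrist','w16'); fins(P,im,box=(.25,.74,-.42,.19))
plan([.5765,-.0023,.20],63.3)
E
```

```text
pix [494.  21.] ctr(mm) 590.1 -256.0 size 32.3 3.5 long axis deg 20.7 jaw 110.7 col [42. 41. 40.]
pix [183.  61.] ctr(mm) 576.7 -2.8 size 29.9 11.5 long axis deg 153.5 jaw 63.5 col [179. 174. 172.]
pix [64. 63.] ctr(mm) 581.5 95.2 size 31.1 12.3 long axis deg 14.9 jaw 104.9 col [175. 103. 121.]
pix [472. 192.] ctr(mm) 447.8 -252.3 size 29.9 10.9 long axis deg 176.2 jaw 86.2 col [168. 164. 156.]
pix [213. 207.] ctr(mm) 447.9 -4.9 size 30.3 10.2 long axis deg 171.0 jaw 81.0 col [184. 179. 178.]
pix [125. 217.] ctr(mm) 443.4 81.9 size 29.9 11.2 long axis deg 7.0 jaw 97.0 col [182. 177. 173.]
yaw cur -93.8 turn -22.9: turn units [-0.    2.86 -0.  ] | shift units [-1.452 -0.148 -3.762] q6 2.97
yaw cur -93.8 turn 157.1: turn units [ -0.   -19.64   0.  ] | shift units [ 1.452 -0.148  3.762] q6 2.97
p [ 0.457  -0.1106  0.1941] t 33.75 F [-0.5 -0.  -0.2] g 0.699
```

View pics/w16.png

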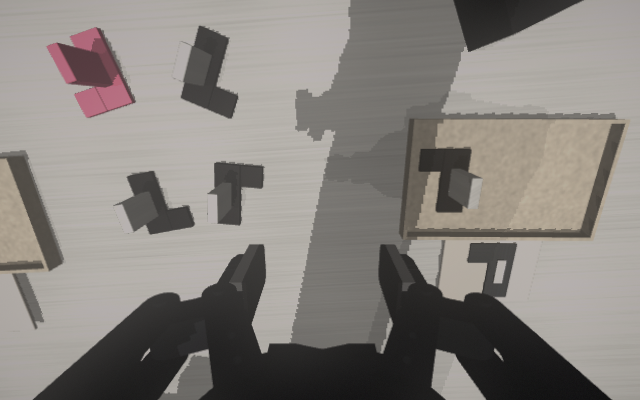

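D lies flat in the left-hand tray, at (455,180). Next is C (205,70). I turn the wrist the other way round because of joint 6's range.

Request:
jog_arm(
  deltas=[
    [[0, -1, 0], [0, 0, 0], -0.4],
    [[0, -1, 0], [0, 0, 0], -0.4],
    [[0, -1, 0], [0, 0, 0], -0.4],
    [[0, -1, 0], [0, 0, 0], -0.4],
    [[0, -1, 0], [0, 0, 0], -0.4],
    [[0, -1, 0], [0, 0, 0], -0.4],
    [[0, -1, 0], [0, 0, 0], -0.4],
    [[0, -1, 0], [0, 0, 0], -0.4],
  ],
)

```text
time_s: 34.75
tcp_pos: [0.4568, -0.1126, 0.1938]
ee_rot: [0.355, -0.611, 0.612, -0.355]
wrist_force: [0.3, 0.2, 0.1]
grip_width: 0.698
```

Request:
jog_arm(
  deltas=[
    [[0, -1, 0], [0, 0, 0], -0.4],
    [[0, -1, 0], [0, 0, 0], -0.4],
    [[0, -1, 0], [0, 0, 0], -0.4],
    [[0, -1, 0], [0, 0, 0], -0.4],
    [[0, -1, 0], [0, 0, 0], -0.4],
    [[0, -1, 0], [0, 0, 0], -0.4],
    [[0, -1, 0], [0, 0, 0], -0.4],
    [[0, -1, 0], [0, 0, 0], -0.4],
  ],
)

```text
time_s: 35.75
tcp_pos: [0.4568, -0.1125, 0.1938]
ee_rot: [0.625, -0.33, 0.33, -0.625]
wrist_force: [-0.2, 0.4, -0.6]
grip_width: 0.703
```

Request:
jog_arm(
  deltas=[
    [[0, -1, 0], [0, 0, 0], -0.4],
    [[0, -1, 0], [0, 0, 0], -0.4],
    [[0, -1, 0], [0, 0, 0], -0.4],
    [[0, -0.6, 0], [0, 0, 0], -0.4],
    [[0, 0, 0], [0.4, 0, 1], -0.4],
    [[0, 0, 0], [0.4, 0, 1], -0.4],
    [[0, 0, 0], [0.4, 0, 1], -0.4],
    [[0, 0, 0], [0.25, 0, 0.76], -0.4],
  ],
)

```text
time_s: 36.75
tcp_pos: [0.5784, -0.0041, 0.1933]
ee_rot: [0.687, -0.166, 0.166, -0.687]
wrist_force: [-0.5, -0.9, 0.7]
grip_width: 0.703
```

```bash
python3 - <<'E'
from h import *
im,P,s=shot('wrist','w17'); fins(P,im)
plan([.5767,-.0025,.029],63.3)
E
```

```text
pix [348.   7.] ctr(mm) 450.8 83.1 size 14.7 10.4 long axis deg 6.3 jaw 96.3 col [168. 163. 162.]
pix [251.  56.] ctr(mm) 448.0 -4.6 size 30.7 10.2 long axis deg 170.3 jaw 80.3 col [173. 168. 167.]
pix [422. 145.] ctr(mm) 581.1 95.3 size 30.1 10.5 long axis deg 12.5 jaw 102.5 col [181. 112. 129.]
pix [324. 189.] ctr(mm) 576.3 -2.1 size 29.3 9.5 long axis deg 152.9 jaw 62.9 col [178. 173. 171.]
pix [557. 246.] ctr(mm) 733.7 175.8 size 27.9 5.8 long axis deg 106.3 jaw 16.3 col [90.  82.5 77. ]
yaw cur 62.9 turn 0.4: turn units [-0.01 -0.05 -0.  ] | shift units [-0.07   4.094 -0.046] q6 0.47
yaw cur 62.9 turn -179.6: turn units [ 0.000e+00  2.245e+01 -1.000e-02] | shift units [0.07  4.094 0.046] q6 0.47
p [ 0.58   -0.0021  0.1927] t 36.8 F [-3.2  1.4 -1.7] g 0.702
```

View pics/w17.png

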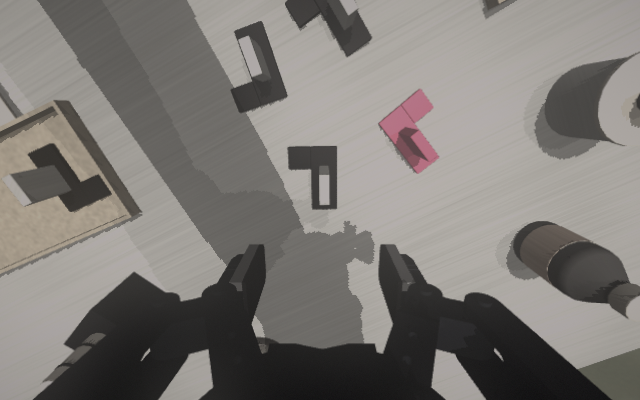

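C is centred at (320,180), with the toe to the left when looking towards the toe end, so it is left-hand. I'll descend.

Request:
jog_arm(
  deltas=[
    [[0, 0, 0], [-0.07, 0.7, -0.05], -0.4],
    [[0, 0, 0], [0, 1, 0], -0.4],
    [[0, 0, 0], [0, 1, 0], -0.4],
    [[0, 0, 0], [0, 0.8, 0], -0.4],
    [[0, 0, 0], [0, 0.4, 0], -0.4],
    [[0, 0, 0], [0, 0.17, 0], -0.4],
    [[0, 0, 0], [0, 0, 0], -0.4],
    [[0, 0, 0], [0, 0, 0], -0.4],
  ],
)

```text
time_s: 37.8
tcp_pos: [0.5744, -0.0046, 0.0324]
ee_rot: [-0.687, 0.165, -0.166, 0.688]
wrist_force: [-0.1, -0.4, 0.3]
grip_width: 0.698
```

Request:
jog_arm(
  deltas=[
    [[0, 0, 0], [0, 0.02, 0], 1],
    [[0, 0, 0], [0, 0, 0], 1],
    [[0, 0, 0], [0, 0, 0], 1],
    [[0, 0, 0], [0, 0, 0], 1],
    [[0, 0, 0], [0, 0, 0], 1],
  ],
)

```text
time_s: 38.42
tcp_pos: [0.5739, -0.0045, 0.0306]
ee_rot: [-0.687, 0.166, -0.166, 0.687]
wrist_force: [0.4, 0.8, 4.4]
grip_width: 0.109
```

```bash
python3 - <<'E'
from h import *
u=np.array([.067,.998]); c=np.array([.444,-.305])
t=c-.056*u; print(t)
plan([*t,.10],86.1)
E
```

```text
[ 0.440248 -0.360888]
yaw cur 62.9 turn 23.2: turn units [-0.  -2.9  0. ] | shift units [-2.727 -1.734 -9.117] q6 0.47
yaw cur 62.9 turn -156.8: turn units [-1.00e-02  1.96e+01 -0.00e+00] | shift units [ 2.727 -1.734  9.117] q6 0.47
p [ 0.5739 -0.0045  0.0306] t 38.42 F [0.4 0.8 4.4] g 0.109
```

Request:
jog_arm(
  deltas=[
    [[0, 0, 0], [0, -0.5, 0], 1],
    [[0, 0, 0], [0, -1, 0], 1],
    [[0, -1, 0], [0, -0.8, 0], 1],
    [[0, -1, 0], [0, 0, 0], 1],
    [[0, -0.9, 0], [0, 0, 0], 1],
    [[0, 0, 0], [-0.3, 0, -1], 1],
    [[0, 0, 0], [-0.3, 0, -1], 1],
    [[0, 0, 0], [-0.3, 0, -1], 1],
  ],
)

```text
time_s: 39.42
tcp_pos: [0.5288, -0.1227, 0.1219]
ee_rot: [-0.707, 0.024, -0.024, 0.707]
wrist_force: [0.4, 0.1, 0.1]
grip_width: 0.106
```

Request:
jog_arm(
  deltas=[
    [[0, 0, 0], [-0.3, 0, -1], 1],
    [[0, 0, 0], [-0.3, 0, -1], 1],
    [[0, 0, 0], [-0.3, 0, -1], 1],
    [[0, 0, 0], [-0.3, 0, -1], 1],
    [[0, 0, 0], [-0.3, 0, -1], 1],
    [[0, 0, 0], [-0.3, 0, -1], 1],
    [[0, 0, 0], [0, 0.5, -0.1], 1],
    [[0, 0, 0], [0, 0, 0], 1],
  ],
)

```text
time_s: 40.42
tcp_pos: [0.4399, -0.3601, 0.1004]
ee_rot: [-0.706, 0.026, -0.024, 0.707]
wrist_force: [-0.6, 0.6, 0.3]
grip_width: 0.112
```

```bash
python3 - <<'E'
from h import *
im,P,s=shot('wrist','w18')
plan([.440,-.361,.035],86.1)
E
```

```text
yaw cur 86.1 turn 0.0: turn units [-0.01 -0.   -0.01] | shift units [-0.01   1.665 -0.028] q6 -0.62
yaw cur 86.1 turn -180.0: turn units [ 2.00e-02  2.25e+01 -1.00e-02] | shift units [0.01  1.665 0.028] q6 -0.62
p [ 0.4405 -0.3599  0.1016] t 40.48 F [ 0.   0.2 -0.4] g 0.107
```

View pics/w18.png

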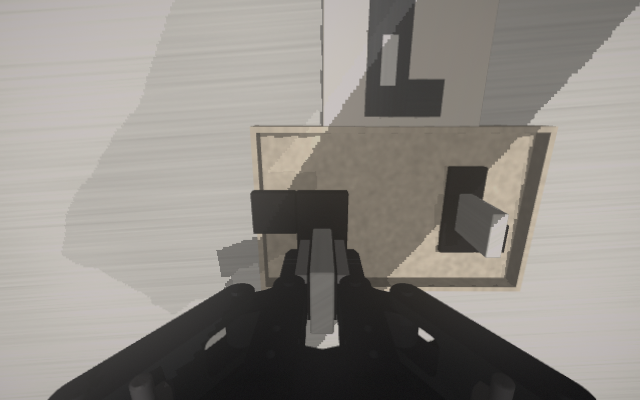

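C is held level above the tray with its toe inside the wall, and D is at (470,210). I'll lower it.

Request:
jog_arm(
  deltas=[
    [[0, 0, 0], [0, 0.5, 0], 1],
    [[0, 0, 0], [0, 0.5, 0], 1],
    [[0, 0, 0], [0, 0.4, 0], 1],
    [[0, 0, 0], [0, 0.2, 0], 1],
    [[0, 0, 0], [0, 0, 0], 1],
    [[0, 0, 0], [0, 0, 0], 1],
  ],
)

```text
time_s: 41.22
tcp_pos: [0.4414, -0.3605, 0.0391]
ee_rot: [0.707, -0.024, 0.024, -0.706]
wrist_force: [-1.0, 0.7, -2.3]
grip_width: 0.108
```

Request:
jog_arm(
  deltas=[
    [[0, 0, 0], [0, 0.08, 0], 1],
    [[0, 0, 0], [0, 0.03, 0], 1],
    [[0, 0, 0], [0, 0, 0], 0.5],
    [[0, 0, 0], [0, 0, 0], 0.3],
    [[0, 0, 0], [0, 0, 0], 0.3],
    [[0, 0, 0], [0, 0, 0], 0.3],
    [[0, 0, 0], [0, -0.5, 0], 0.3],
    [[0, 0, 0], [0, -1, 0], 0],
  ],
)

```text
time_s: 42.22
tcp_pos: [0.4401, -0.3596, 0.0928]
ee_rot: [-0.706, 0.025, -0.023, 0.707]
wrist_force: [0.8, -1.4, 0.5]
grip_width: 0.497
```

```bash
python3 - <<'E'
from h import *
plan([.448,.035,.20],86)
E
```

```text
yaw cur 86.1 turn -0.1: turn units [-0.01  0.01 -0.02] | shift units [-0.492 -2.679  9.854] q6 -0.62
yaw cur 86.1 turn 179.9: turn units [-3.000e-02 -2.249e+01  2.000e-02] | shift units [ 0.492 -2.679 -9.854] q6 -0.62
p [ 0.4401 -0.3596  0.0928] t 42.23 F [ 0.8 -1.4  0.5] g 0.497
```

Request:
jog_arm(
  deltas=[
    [[0, 0, 0], [0, -1, 0], 0],
    [[0, 0, 0], [0, -1, 0.5], -0.4],
    [[0, 0, 0], [0, -0.6, 1], -0.4],
    [[0, 0, 0], [0, 0, 1], -0.4],
    [[0, 0, 0], [0, 0, 1], -0.4],
    [[0, 0, 0], [0, 0, 1], -0.4],
    [[0, 0, 0], [-0.2, 0, 1], -0.4],
    [[0, 0, 0], [-0.2, 0, 1], -0.4],
  ],
)

```text
time_s: 43.22
tcp_pos: [0.4426, -0.0986, 0.1979]
ee_rot: [-0.707, 0.024, -0.024, 0.707]
wrist_force: [0.6, -0.2, -0.0]
grip_width: 0.706
```

Request:
jog_arm(
  deltas=[
    [[0, 0, 0], [-0.1, 0, 1], -0.4],
    [[0, 0, 0], [0, 0, 1], -0.4],
    [[0, 0, 0], [0, 0, 1], -0.4],
    [[0, 0, 0], [0, 0, 0.4], -0.4],
    [[0, 0, 0], [0, 0, 0], -0.4],
    [[0, 0, 0], [0, 0, 0], -0.4],
  ],
)

```text
time_s: 43.98
tcp_pos: [0.4482, 0.0354, 0.1978]
ee_rot: [0.707, -0.024, 0.024, -0.707]
wrist_force: [-0.3, -0.4, 0.8]
grip_width: 0.697
```

```bash
python3 - <<'E'
from h import *
im,P,s=shot('wrist','w19'); fins(P,im,box=(.25,.74,-.42,.19))
plan([.444,.082,.20],96.6)
E
```

```text
pix [372. 182.] ctr(mm) 442.7 82.0 size 29.7 10.2 long axis deg 7.5 jaw 97.5 col [174. 169. 167.]
pix [281. 193.] ctr(mm) 447.7 -5.0 size 30.1 10.1 long axis deg 171.4 jaw 81.4 col [163. 160. 154.]
pix [ 26. 210.] ctr(mm) 447.2 -251.9 size 29.9 11.8 long axis deg 174.0 jaw 84.0 col [93.  90.5 86. ]
pix [384. 304.] ctr(mm) 581.3 92.4 size 30.9 4.5 long axis deg 14.8 jaw 104.8 col [168.  99. 117.]
pix [ 63. 334.] ctr(mm) 589.2 -273.6 size 72.1 36.4 long axis deg 72.6 jaw 162.6 col [40. 39. 38.]
yaw cur 86.0 turn 10.6: turn units [ 0.   -1.32 -0.  ] | shift units [ 0.031 -0.054  1.173] q6 0.15
yaw cur 86.0 turn -169.4: turn units [ 0.   21.18  0.  ] | shift units [-0.031 -0.054 -1.173] q6 0.15
p [0.4482 0.0352 0.1979] t 44.02 F [ 0.3  1.  -0.1] g 0.696
```

View pics/w19.png

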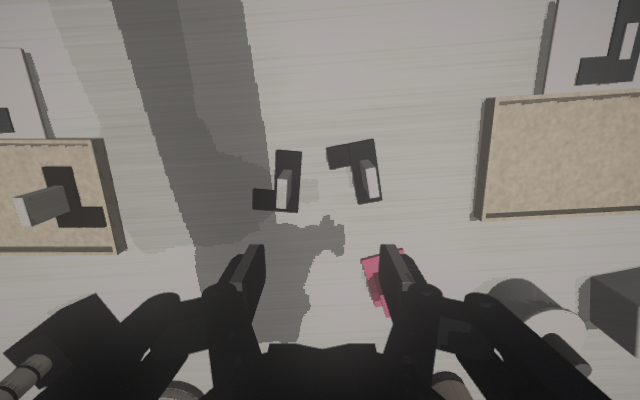

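A is at (362,170), left-hand. B is at (283,182), right-hand. I'll pick A.

Request:
jog_arm(
  deltas=[
    [[0, -1, 0], [0, 0, 0], -0.4],
    [[0, -0.37, 0], [0, 0, 0], -0.4],
    [[0, 0, 0], [0.04, 0.2, 0.6], -0.4],
    [[0, 0, 0], [0, 0.5, 0.57], -0.4],
    [[0, 0, 0], [0, 1, 0], -0.4],
    [[0, 0, 0], [0, 0.5, 0], -0.4],
    [[0, 0, 0], [0, 0, 0], -0.4],
    [[0, 0, 0], [0, 0, 0], -0.4],
  ],
)

```text
time_s: 45.02
tcp_pos: [0.4445, 0.0823, 0.1109]
ee_rot: [-0.706, -0.043, 0.043, 0.706]
wrist_force: [0.3, -0.2, 0.2]
grip_width: 0.701
```

```bash
python3 - <<'E'
from h import *
plan([.4433,.082,.029],97)
E
```

```text
yaw cur 97.0 turn 0.0: turn units [-0.   -0.    0.01] | shift units [-0.03   2.049 -0.004] q6 0.06
yaw cur 97.0 turn -180.0: turn units [-1.00e-02  2.25e+01 -0.00e+00] | shift units [0.03  2.049 0.004] q6 0.06
p [0.4445 0.0823 0.1109] t 45.02 F [ 0.3 -0.2  0.2] g 0.701
```

Request:
jog_arm(
  deltas=[
    [[0, 0, 0], [-0.03, 0.7, 0], -0.4],
    [[0, 0, 0], [0, 0.7, 0], -0.4],
    [[0, 0, 0], [0, 0.4, 0], -0.4],
    [[0, 0, 0], [0, 0.25, 0], -0.4],
    [[0, 0, 0], [0, 0, 0], -0.4],
    [[0, 0, 0], [0, 0, 0], -0.4],
  ],
)

```text
time_s: 45.78
tcp_pos: [0.4433, 0.0828, 0.0288]
ee_rot: [-0.706, -0.044, 0.043, 0.706]
wrist_force: [-0.5, -0.8, 0.7]
grip_width: 0.703
```

Request:
jog_arm(
  deltas=[
    [[0, 0, 0], [0, 0.02, 0], 1],
    [[0, 0, 0], [0, 0, 0], 1],
    [[0, 0, 0], [0, 0, 0], 1],
    [[0, 0, 0], [0, 0, 0], 1],
    [[0, 0, 0], [0, 0, 0], 1],
  ],
)

```text
time_s: 46.4
tcp_pos: [0.443, 0.0827, 0.0274]
ee_rot: [-0.706, -0.044, 0.043, 0.706]
wrist_force: [-0.6, 0.2, 3.6]
grip_width: 0.11
```

```bash
python3 - <<'E'
from h import *
u=np.array([.067,.998]); c=np.array([.444,-.305])
t=c+.001*u; print(t)
plan([*t,.12],86.1)
E
```

```text
[ 0.444067 -0.304002]
yaw cur 97.0 turn -10.9: turn units [-0.    1.37  0.  ] | shift units [ 0.684 -2.315 -9.644] q6 0.06
yaw cur 97.0 turn 169.1: turn units [ 1.000e-02 -2.113e+01  0.000e+00] | shift units [-0.684 -2.315  9.644] q6 0.06
p [0.443  0.0827 0.0274] t 46.4 F [-0.6  0.2  3.6] g 0.11
```

Request:
jog_arm(
  deltas=[
    [[0, 0, 0], [0, -0.5, 0], 1],
    [[0, 0, 0], [0, -1, 0], 1],
    [[0, 1, 0], [0, -0.8, 0], 1],
    [[0, 0.37, 0], [0, 0, 0], 1],
    [[0, 0, 0], [0.1, 0, -1], 1],
    [[0, 0, 0], [0.1, 0, -1], 1],
    [[0, 0, 0], [0.1, 0, -1], 1],
    [[0, 0, 0], [0.1, 0, -1], 1],
  ],
)

```text
time_s: 47.4
tcp_pos: [0.4476, -0.0793, 0.1188]
ee_rot: [-0.707, 0.024, -0.024, 0.707]
wrist_force: [0.7, 0.0, -0.3]
grip_width: 0.109
```

Request:
jog_arm(
  deltas=[
    [[0, 0, 0], [0.1, 0, -1], 1],
    [[0, 0, 0], [0.1, 0, -1], 1],
    [[0, 0, 0], [0.08, 0, -1], 1],
    [[0, 0, 0], [0, 0, -1], 1],
    [[0, 0, 0], [0, 0, -1], 1],
    [[0, 0, 0], [0, 0, -0.64], 1],
    [[0, 0, 0], [0, 0, 0], 1],
    [[0, 0, 0], [0, 0, 0], 1],
  ],
)

```text
time_s: 48.4
tcp_pos: [0.4434, -0.3034, 0.1187]
ee_rot: [-0.706, 0.024, -0.024, 0.707]
wrist_force: [0.2, -0.2, -0.9]
grip_width: 0.109
```

```bash
python3 - <<'E'
from h import *
im,P,s=shot('wrist','w20'); fins(P,im,box=(.36,.53,-.42,-.19),z0=.05,z1=.06)
plan([.444,-.304,.032],86.1)
E
```

```text
pix [397. 224.] ctr(mm) 447.7 -252.7 size 30.3 10.5 long axis deg 175.8 jaw 85.8 col [128. 125. 120.]
pix [240. 226.] ctr(mm) 442.0 -361.7 size 30.2 10.5 long axis deg 175.8 jaw 85.8 col [180.5 177.  170. ]
yaw cur 86.1 turn -0.0: turn units [-0.  0. -0.] | shift units [ 0.013  2.171 -0.02 ] q6 -0.53
yaw cur 86.1 turn 180.0: turn units [-1.00e-02 -2.25e+01  1.00e-02] | shift units [-0.013  2.171  0.02 ] q6 -0.53
p [ 0.4435 -0.3032  0.1189] t 48.45 F [-0.1 -0.2 -0.9] g 0.111
```

View pics/w20.png

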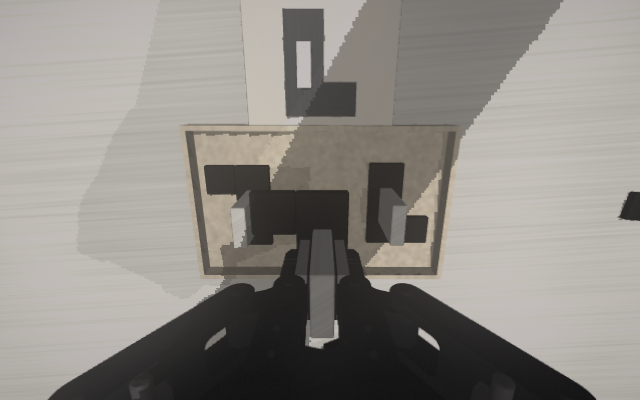

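The C and D fins are at y = -362 and -253 mm. A would sit 6 mm from C, so I'll shift it 6 mm towards D and lower it.

Request:
jog_arm(
  deltas=[
    [[0, 0, 0], [0, 0.5, 0.13], 1],
    [[0, 0, 0], [0, 0.5, 0], 1],
    [[0, 0, 0], [0, 0.5, 0], 1],
    [[0, 0, 0], [0, 0.4, 0], 1],
    [[0, 0, 0], [0, 0.2, 0], 1],
    [[0, 0, 0], [0, 0, 0], 1],
    [[0, 0, 0], [0, 0, 0], 1],
  ],
)

```text
time_s: 49.32
tcp_pos: [0.4443, -0.2989, 0.0358]
ee_rot: [0.707, -0.024, 0.025, -0.707]
wrist_force: [0.0, -0.3, 0.3]
grip_width: 0.109
```

Request:
jog_arm(
  deltas=[
    [[0, 0, 0], [0, 0.08, 0], 1],
    [[0, 0, 0], [0, 0.02, 0], 1],
    [[0, 0, 0], [0, 0, 0], 0.5],
    [[0, 0, 0], [0, 0, 0], 0.4],
    [[0, 0, 0], [0, 0, 0], 0.4],
    [[0, 0, 0], [0, 0, 0], 0.4],
    [[0, 0, 0], [0, -0.5, 0], 0.4],
    [[0, 0, 0], [0, -1, 0], 0.4],
  ],
)

```text
time_s: 50.32
tcp_pos: [0.443, -0.2981, 0.0902]
ee_rot: [-0.706, 0.025, -0.023, 0.707]
wrist_force: [0.3, -1.0, 0.3]
grip_width: 0.303
```

Request:
jog_arm(
  deltas=[
    [[0, 0, 0], [0, -1, 0], 0],
    [[0, 0, 0], [0, -1, 0.5], -0.4],
    [[0, 0, 0], [0, -0.6, 1], -0.4],
    [[0, 0, 0], [0, 0, 1], -0.4],
    [[0, 0, 0], [0, 0, 1], -0.4],
    [[0, 0, 0], [0, 0, 1], -0.4],
    [[0, 0, 0], [-0.2, 0, 1], -0.4],
    [[0, 0, 0], [-0.2, 0, 1], -0.4],
  ],
)

```text
time_s: 51.32
tcp_pos: [0.4455, -0.037, 0.1951]
ee_rot: [-0.707, 0.024, -0.024, 0.707]
wrist_force: [0.6, -0.6, -1.0]
grip_width: 0.701
```

Request:
jog_arm(
  deltas=[
    [[0, 0, 0], [0, 0, 0.7], -0.4],
    [[0, 0, 0], [0, 0, 0], -0.4],
    [[0, 0, 0], [0, 0, 0], -0.4],
  ],
)

```text
time_s: 51.7
tcp_pos: [0.4477, -0.0105, 0.1951]
ee_rot: [0.707, -0.024, 0.024, -0.707]
wrist_force: [-0.2, -0.2, 0.4]
grip_width: 0.701
```

```bash
python3 - <<'E'
from h import *
im,P,s=shot('wrist','w21'); fins(P,im,box=(.25,.74,-.42,.19))
plan([.4478,-.005,.029],81.2)
E
```

```text
pix [329. 191.] ctr(mm) 447.8 -5.1 size 30.1 9.9 long axis deg 171.1 jaw 81.1 col [165. 161. 155.]
pix [ 20. 208.] ctr(mm) 443.8 -299.3 size 30.0 12.4 long axis deg 175.0 jaw 85.0 col [90. 88. 84.]
pix [ 71. 208.] ctr(mm) 447.5 -251.9 size 30.0 11.6 long axis deg 177.4 jaw 87.4 col [108. 105. 101.]
pix [ 90. 328.] ctr(mm) 585.2 -284.9 size 59.5 16.6 long axis deg 95.0 jaw 5.0 col [45. 43. 42.]
yaw cur 86.1 turn -4.9: turn units [ 0.    0.61 -0.  ] | shift units [-0.019  4.152  0.144] q6 0.04
yaw cur 86.1 turn 175.1: turn units [ -0.   -21.89  -0.  ] | shift units [ 0.019  4.152 -0.144] q6 0.04
p [ 0.4477 -0.0108  0.1951] t 51.75 F [ 0.7 -0.8 -0.4] g 0.702
```

View pics/w21.png

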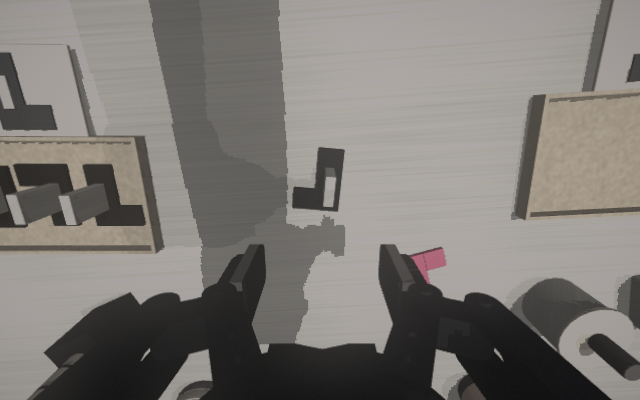

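B is at (325,180): facing its toe end (down), the toe points image-left, so it is right-hand. I'll pick it.

Request:
jog_arm(
  deltas=[
    [[0, 0.61, 0], [0, 0.3, 0], -0.4],
    [[0, 0, 0], [-0.02, 0.8, 0.14], -0.4],
    [[0, 0, 0], [0, 1, 0], -0.4],
    [[0, 0, 0], [0, 1, 0], -0.4],
    [[0, 0, 0], [0, 0.6, 0], -0.4],
    [[0, 0, 0], [0, 0.38, 0], -0.4],
    [[0, 0, 0], [0, 0, 0], -0.4],
    [[0, 0, 0], [0, 0, 0], -0.4],
  ],
)

```text
time_s: 52.75
tcp_pos: [0.4484, -0.0049, 0.0329]
ee_rot: [-0.705, 0.054, -0.055, 0.705]
wrist_force: [-0.7, -0.9, -0.2]
grip_width: 0.698
```

Request:
jog_arm(
  deltas=[
    [[0, 0, 0], [0, 0.03, 0], 1],
    [[0, 0, 0], [0, 0, 0], 1],
    [[0, 0, 0], [0, 0, 0], 1],
    [[0, 0, 0], [0, 0, 0], 1],
    [[0, 0, 0], [0, 0, 0], 1],
  ],
)

```text
time_s: 53.38
tcp_pos: [0.448, -0.0046, 0.0311]
ee_rot: [-0.705, 0.054, -0.054, 0.705]
wrist_force: [-0.0, 1.1, 4.6]
grip_width: 0.112
```

```bash
python3 - <<'E'
from h import *
plan([.441,.315,.11],89.3)
E
```

```text
yaw cur 81.2 turn 8.1: turn units [-0.   -1.01  0.01] | shift units [-0.273 -1.973  7.987] q6 0.14
yaw cur 81.2 turn -171.9: turn units [-1.000e-02  2.149e+01 -0.000e+00] | shift units [ 0.273 -1.973 -7.987] q6 0.14
p [ 0.448  -0.0046  0.0311] t 53.38 F [-0.   1.1  4.6] g 0.112
```

Request:
jog_arm(
  deltas=[
    [[0, 0, 0], [0, -0.5, 0], 1],
    [[0, 0, 0], [0, -1, 0], 1],
    [[0, -1, 0], [0, -0.5, 0], 1],
    [[0, 0, 0], [-0.1, 0, 1], 1],
    [[0, 0, 0], [-0.1, 0, 1], 1],
    [[0, 0, 0], [-0.07, 0, 1], 1],
    [[0, 0, 0], [0, 0, 1], 1],
    [[0, 0, 0], [0, 0, 1], 1],
  ],
)

```text
time_s: 54.38
tcp_pos: [0.4394, 0.1967, 0.1103]
ee_rot: [0.707, -0.005, 0.005, -0.707]
wrist_force: [0.9, 1.2, 0.2]
grip_width: 0.114
```

Request:
jog_arm(
  deltas=[
    [[0, 0, 0], [0, 0, 1], 1],
    [[0, 0, 0], [0, 0, 1], 1],
    [[0, 0, 0], [0, 0, 1], 1],
    [[0, 0, 0], [0, 0.5, 0], 1],
    [[0, 0, 0], [0, 0, 0], 1],
    [[0, 0, 0], [0, 0, 0], 1],
  ],
)

```text
time_s: 55.12
tcp_pos: [0.4414, 0.3151, 0.091]
ee_rot: [0.707, -0.005, 0.005, -0.707]
wrist_force: [-0.5, 0.3, 0.1]
grip_width: 0.107
```

```bash
python3 - <<'E'
from h import *
im,P,s=shot('wrist','w22')
plan([.441,.315,.036],89.3)
E
```

```text
yaw cur 89.2 turn 0.1: turn units [-0.   -0.02  0.  ] | shift units [-0.017  1.384 -0.005] q6 0.63
yaw cur 89.2 turn -179.9: turn units [-1.000e-02  2.248e+01 -0.000e+00] | shift units [0.017 1.384 0.005] q6 0.63
p [0.4417 0.3152 0.0913] t 55.17 F [ 0.6 -1.3 -0.1] g 0.111
```

View pics/w22.png

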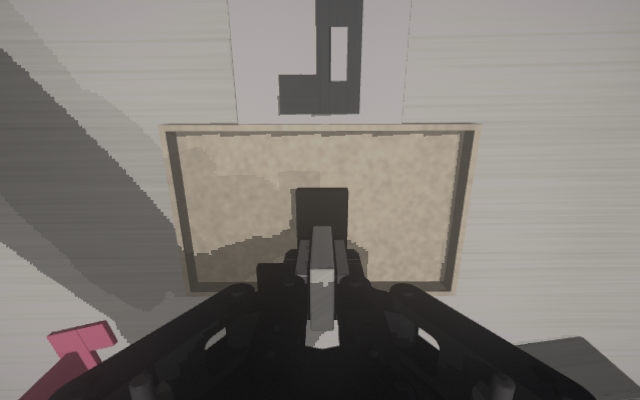

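B is held over the right-hand tray, oriented like the outline on its plate at (325,60), with its toe at bottom left. I'll lower it and release.

Request:
jog_arm(
  deltas=[
    [[0, 0, 0], [0, 0.5, 0], 1],
    [[0, 0, 0], [0, 0.45, 0], 1],
    [[0, 0, 0], [0, 0.25, 0], 1],
    [[0, 0, 0], [0, 0.12, 0], 1],
    [[0, 0, 0], [0, 0, 0], 1],
    [[0, 0, 0], [0, 0, 0], 1],
  ],
)

```text
time_s: 55.92
tcp_pos: [0.4417, 0.3157, 0.0384]
ee_rot: [-0.707, 0.005, -0.005, 0.707]
wrist_force: [-0.3, -0.1, -0.6]
grip_width: 0.113
```

Request:
jog_arm(
  deltas=[
    [[0, 0, 0], [0, 0.06, 0], 1],
    [[0, 0, 0], [0, 0.02, 0], 1],
    [[0, 0, 0], [0, 0, 0], 0.5],
    [[0, 0, 0], [0, 0, 0], 0.2],
    [[0, 0, 0], [0, 0, 0], 0],
    [[0, 0, 0], [0, 0, 0], 0],
    [[0, 0, 0], [0, -0.5, 0], 0],
    [[0, 0, 0], [0, -1, 0], 0],
  ],
)

```text
time_s: 56.92
tcp_pos: [0.4405, 0.3148, 0.0938]
ee_rot: [0.708, -0.006, 0.004, -0.706]
wrist_force: [-0.4, 0.5, 0.1]
grip_width: 0.5
```

Request:
jog_arm(
  deltas=[
    [[0, 0, 0], [0, -1, 0], -0.4],
    [[0, 0, 0], [0, -1, 0], -0.4],
    [[0, 0, 0], [0, -1, 0], -0.4],
    [[0, 0, 0], [0, -0.5, -1], -0.4],
    [[0, 0, 0], [0, 0, -1], -0.4],
    [[0, 0, 0], [0, 0, -1], -0.4],
    [[0, 0, 0], [0, 0, -1], -0.4],
    [[0, 0, 0], [0, 0, -1], -0.4],
  ],
)

```text
time_s: 57.92
tcp_pos: [0.4384, 0.1143, 0.2348]
ee_rot: [-0.707, 0.005, -0.005, 0.707]
wrist_force: [0.7, -1.3, -0.5]
grip_width: 0.702
```

Request:
jog_arm(
  deltas=[
    [[0, 0, 0], [0, 0, -1], -0.4],
    [[0, 0, 0], [0, 0, -1], -0.4],
    [[0, 0, 0], [0, 0, -1], -0.4],
    [[0, 0, 0], [0, 0, 0], -0.4],
    [[0, 0, 0], [0, 0, 0], -0.4],
  ],
)

```text
time_s: 58.55
tcp_pos: [0.437, -0.0043, 0.2347]
ee_rot: [-0.707, 0.005, -0.005, 0.707]
wrist_force: [0.7, 0.9, 0.3]
grip_width: 0.698
```

```bash
python3 - <<'E'
from h import *
im,P,s=shot('wrist','w23'); print(s['tcp_pos']); fins(P,im,box=(.36,.53,-.42,.42))
im,P,s=shot('scene','s23'); cv2.imwrite('pics/s23c.png',cv2.resize(im[120:300,150:470],(800,450),interpolation=cv2.INTER_CUBIC)[:,:,::-1])
fins(P,im,box=(.36,.53,-.42,.42),z0=.045,z1=.062)
knob(P,.6248,.2645,.098,.112,.03);knob(P,.61,-.276,.115,.135)
im,P,s=shot('side','d23'); cv2.imwrite('pics/d23c.png',cv2.resize(im[150:390,190:430],(600,600),interpolation=cv2.INTER_CUBIC)[:,:,::-1])
E
```

```text
[ 0.43695302 -0.0042907   0.23473277]
pix [622. 181.] ctr(mm) 441.6 313.5 size 31.5 13.2 long axis deg 174.5 jaw 84.5 col [107. 103.  99.]
pix [ 49. 192.] ctr(mm) 443.8 -299.4 size 30.0 12.6 long axis deg 173.0 jaw 83.0 col [103. 100.  96.]
pix [ 95. 194.] ctr(mm) 447.4 -251.3 size 29.9 12.2 long axis deg 177.5 jaw 87.5 col [119. 116. 112.]
pix [  2. 197.] ctr(mm) 447.6 -356.5 size 20.2 3.6 long axis deg 172.7 jaw 82.7 col [75. 73. 69.]
pix [376. 153.] ctr(mm) 440.3 316.8 size 34.0 10.7 long axis deg 177.9 jaw 87.9 col [109.  110.5 113. ]
pix [204. 193.] ctr(mm) 446.0 -249.6 size 30.3 9.1 long axis deg 172.1 jaw 82.1 col [123. 121. 118.]
pix [190. 195.] ctr(mm) 442.8 -295.6 size 34.3 10.8 long axis deg 0.9 jaw 90.9 col [111. 111. 107.]
pix [170. 199.] ctr(mm) 440.3 -358.0 size 32.1 10.2 long axis deg 176.8 jaw 86.8 col [125.5 127.  126.5]
35 mec [622.5 267.1] 10.5 med [0.6255 0.2671 0.1054]
59 mec [ 609.3 -274.7] 12.3 med [ 0.6116 -0.274   0.1258]
```

View pics/s23c.png

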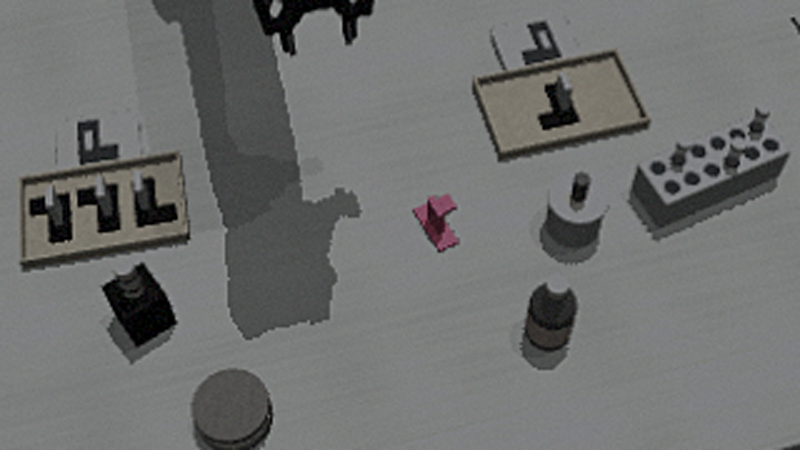

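View pics/d23c.png

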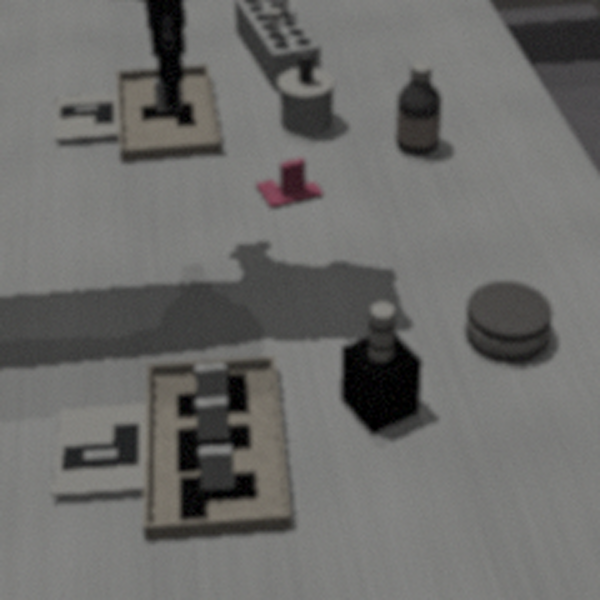

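View pics/w23.png

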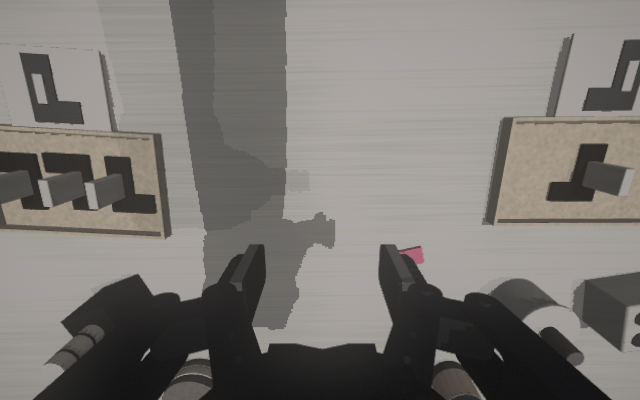

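All four brackets are in their trays, the brush is home and the cap is on. Before handing in, I'll check the full view for further brackets and check that the placed ones are flat.

```bash
python3 - <<'E'
from h import *
for t,n,pts in (('w20','wrist',[(.4477,-.2527),(.442,-.3617)]),('s23','scene',[(.440,.317),(.446,-.2496),(.4428,-.2956),(.4403,-.358)]),('w23','wrist',[(.4416,.3135),(.4438,-.2994)])):
    f=np.load(f'pics/{t}.npz'); P=cloud(n,f['d'],(f['p'],f['q'])).reshape(-1,3)
    for x,y in pts:
        q=P[(abs(P[:,0]-x)<.025)&(abs(P[:,1]-y)<.02)&(P[:,2]>.03)&(P[:,2]<.07)]
        print(t,x,y,'fin top z p90',np.percentile(q[:,2],90).round(4))
        b=P[(abs(P[:,0]-x)<.033)&(abs(P[:,1]-y)<.013)&(P[:,2]<.02)]
        if len(b)>10: print('   plate z med',np.median(b[:,2]).round(4))
im=np.load('pics/s23.npz')['im']; cv2.imwrite('pics/s23b.png',np.clip(im[:,:,::-1].astype(float)*1.6,0,255).astype(np.uint8))
E
```

```text
w20 0.4477 -0.2527 fin top z p90 0.0571
   plate z med 0.0106
w20 0.442 -0.3617 fin top z p90 0.0572
   plate z med 0.0107
s23 0.44 0.317 fin top z p90 0.0591
   plate z med 0.0118
s23 0.446 -0.2496 fin top z p90 0.0593
   plate z med 0.0117
s23 0.4428 -0.2956 fin top z p90 0.0603
   plate z med 0.0115
s23 0.4403 -0.358 fin top z p90 0.0594
   plate z med 0.0113
w23 0.4416 0.3135 fin top z p90 0.0567
   plate z med 0.0105
w23 0.4438 -0.2994 fin top z p90 0.0572
   plate z med 0.0111
```

View pics/s23b.png

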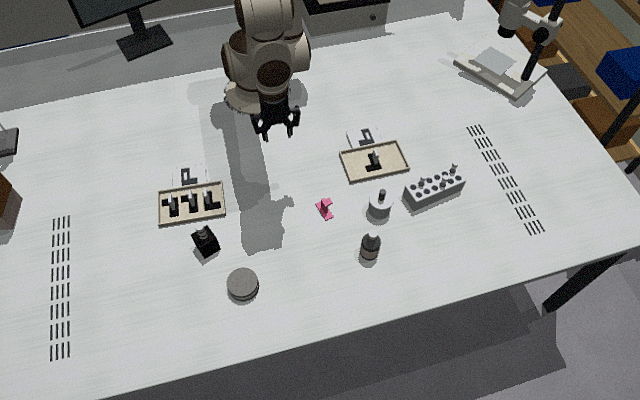

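The full view shows no other brackets. The left-hand tray holds three (192,202), the right-hand tray one (375,160), and only the pink look-alike (325,208) is left on the bench. Plate and fin heights match brackets lying flat on the tray floor. I'm handing in.

```bash
python3 - <<'E'
from plant import r, monitor
print(r.job_done()); print(monitor.sense()['time_s'])
E
```

```text
the job is handed in; nothing more can be done
None
the job is handed in; nothing more can be done
```

I put all four brackets present (three left-hand, one right-hand) into their own trays, rinsed the brush and put it away, and put the cap back on the pot. The job was handed in at about 59 s of the 210 s allowed; it reports no verdict.

- **Cap and brush:** I set the cap on the bench, dipped the brush tip about 28 mm below the pot's rim, stood the brush home in its stand, and then replaced the cap.
- **Brackets:** One left-hand bracket was knocked about 5 cm while the arm was elsewhere; I measured it again before picking it. I left the pink look-alike alone.

**Last checks:**
- **Brackets:** Each bracket plate's top was at about 10.5–12 mm and each fin's top at about 57–60 mm. That fits brackets lying flat on the tray floor (nominal 10 and 56 mm), allowing for camera noise.
- **Cap:** The knob was within about 1 mm of where it started, and the disc was level.
- **Brush:** The top of the handle was at the same height as at the start.
- **Bystanders:** The dishes, bottle and rack looked unmoved in the final pictures, though I did not measure them again.
- **Disagreement:** The scene and side cameras differed by up to about 7 mm in y. I used the wrist camera for grasps, and every grasp and fit with it worked.

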